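Make up two condiment caddies

ROBOT

A 6-joint arm with a two-finger parallel gripper is mounted at the origin on the work surface. World frame = base frame: x ahead of the robot, y to its left, z up, the work surface at z = 0. Lengths are in mm, angles in rad, forces in N, time in s.
With the tool pointing down it reaches from about 350 to 875 mm from the base axis. Payload 4.2 kg.
Tool frame: the origin (TCP) lies between the finger pads; the fingertips stand 25 mm ahead of it and the grasp point (between the pads) lies 6 mm ahead of it; z points along the fingers, y is the line along which they close (so a half turn about z gives the same grasp; the last joint's range is limited). The gripper opens to 85 mm and grips with 20 to 120 N. Pads are 22 mm wide; open, the fingers measure 114 mm over their backs; the gripper's body (76 mm by 85 mm) begins 54 mm behind the grasp point. The pads swing forward as they close: fully open they stand 13 mm farther back than shut.
Start: joints at [-0.942, 0.385, 0.008, 0, -1.194, -0.259], TCP at [225.907, -582.722, 256.312] pointing down, gripper open.
Joint ranges: [-3.14, 3.14], [-1.21, 2.06], [-1.07, 1.41], [-3.16, 2.05], [-2.99, -0.16], [-3.1, 3.1]. Speed limits (rad/s): [2.79, 2.79, 3.14, 3.14, 3.14, 3.14].

INTERFACE

Orientations are given as a unit quaternion [x, y, z, w].
In Python, from bench import arm gives the robot as it stands.
- The arm moves only by the shell command python3 -m pendant 'ROWS'. ROWS is JSON, a list of rows, each a list of 7 numbers: the shift along the tool's x, y, z in m, then the turn, a rotation vector about the tool's x, y, z in degrees, then the finger opening in m, from 0 to 0.0854. In form: [[x, y, z, wx, wy, wz, fingers], ...]. A call has 1 to 12 rows; each row shifts and turns the commanded pose from where the row before left it, along the tool's axes as they then stand; what a row does not reach is not made up. A row lasts 1/10 s, in which the tool goes at most 50 mm and 8.59 degrees, less where a joint would pass 70% of its speed; a pose out of reach is approached as far as the arm can. A call is refused whole if a number of a shift passes 0.05 or a number of a turn 8.59, either way. A call with a gripper value outside its range is refused whole. The fingers move at their own pace and stop on an object; the grip force is fixed at half the most. Time passes only in rows, so rows that do not move let the fingers close. It gives the time, the measured TCP pose, the force, the opening and the grip force at its end, in the units of the state.
- arm.read_state(): the state, without advancing time (a new reading comes with each control period).
- arm.get_image(name): name is "scene" or "top" or "wrist"; returns a dict with "image" (400x640x3 uint8, red, green, blue), "fx", "fy", "cx", "cy" (pixels), "xyz" and "rotation" of the camera in the world. Camera axes: x right, y down, z forward; pixel columns grow to the right and rows downward; lengths in mm; the calibration is good to about 2 mm. A picture is of the moment at which its call begins. There is no depth.
- arm.job_done(): hands the job in; it is judged then, once.
The state is a dict: "clock": time; "joints": joint angles; "joint_vel": joint speeds; "joint_efforts": joint torques, N m; "position": TCP position; "ee_rot": TCP orientation; "contact_force": force on the tool from outside, world axes, zero at the start; "wrist_torque": the same for the moment, N m; "gripper_width": finger opening in mm; "grasp_force": force on a finger pad.
Only numpy, scipy, OpenCV 4.12 (cv2) and the standard library are available. Lean on these libraries where they do the work, as an engineer would, in place of code of your own. Each camera call takes 0.05 s, during which the arm holds its last target. There are 200 camera calls.

TASK

Make up the two table sets: the pepper mill and the mustard jar go into the wooden caddy with the carrying knob, the salt shaker and the square sugar pot into the plain wooden caddy, one thing standing in each compartment (either compartment will do). The mustard jar is kept in the steel box: swing its clear lid back past upright so that it stays open by itself, lift the jar out, and leave the lid open. Never tip any of the four things over.

Things in the scene. Friction and masses are not known exactly. Their poses are not given: they have to be found in the camera images.
- knob_caddy: Low wooden caddy with a steel carrying knob (ball 22 mm, thin stem, 75 mm high) in its middle, 84 (x) x 176 (y) x 12 mm, fixed to the table. Two compartments, each 74 x 74 mm inside, centred at y = +46 and y = -46 mm, x = 0 in its own frame. Floor 4 mm above the table, rims and middle web (18 mm wide) 12 mm. Origin: centre of the underside.
- plain_caddy: Low wooden caddy without a knob, 84 (x) x 163 (y) x 12 mm, fixed to the table. Two compartments, each 74 x 74 mm inside, centred at y = +39.5 and y = -39.5 mm, x = 0 in its own frame. Floor 4 mm above the table, rims and divider (5 mm wide) 12 mm. Origin: centre of the underside.
- mill: Dark wooden pepper mill, turned, loose, upright, 120 mm tall, about 180 g: foot 54 mm across up to 28 mm high, narrowing to a waist 34 mm across from 66 to 86 mm high (grip there), head 42 mm across. Origin: centre of the underside, z up. Bystanders near by: a tumbler and a red bottle (150 mm) at about x 0.7, y +0.2 and -0.2 m; a flat spoon and phone at x 0.3 m.
- shaker: Glass salt shaker with domed steel cap, round, loose, upright, 80 mm tall: 44 mm across at the foot, 36 mm at 60 mm high, cap 39 mm across from 60 to 72 mm high. Origin: centre of the underside, z up.
- pot: Square blue-glazed ceramic sugar pot, open at the top with paper sugar sticks showing, 46 x 46 x 60 mm, loose, upright; its x and y axes are square to its sides. Origin: centre of the underside, z up.
- jar: Small round mustard jar of amber glass with a steel cap, 50 mm tall, 40 mm across (cap, 36 to 50 mm high, 42 mm across), loose. At the start it stands on the floor of the steel box, seen through the clear lid. Origin: centre of the underside, z up.
- box: Steel condiment box, fixed to the table, 110 (x) x 160 (y) x 60 mm high, walls and floor 5 mm, open on top under a clear 6 mm lid hinged along its far (+x) upper edge: the hinge line runs along the box's y axis at x = +55, z = +60 mm in the box frame. Origin: centre of the underside.
- lid (a joint): Angle of the box's lid, rad: 0 shut, 1.57 upright, stop at 2.0. About 120 g, no spring, hardly any friction: short of upright it falls shut (it balances at about 1.52), past it it falls open and stays.
- lid_ball (a point): Centre of the black ball, 18 mm across, on an 8 mm stem at the middle of the lid's free edge: shut, 28 mm before the box's front wall (box frame x = -83, y = 0, z = 63 mm). It swings with the lid on a circle of radius 138 mm about the hinge; it can be pinched from above along the box's y axis and turns between the fingers.

How it is judged:
By the outcome, as a careful person would: the job done as asked, in the order asked, and still so for the second after the job is handed in, with the robot touching nothing.
It also fails if it takes over 120 s, if anything falls off the work surface, if the arm or the gripper's body presses on something with over 40 N, if the wrist force passes 120 N, or if a joint passes its speed limit or range.

## Working session

There is one attempt and no reset: what is moved stays moved. The work goes in short steps, Python scripts to look and compute and a shell command to move; the robot and the scene stay as the last step left them, time stands still between calls to the robot, and variables do not carry over. Pictures are saved under pics/ and viewed, at most 14 in all, crops included, and the job is handed in when it is done.

```bash
ls; mkdir -p pics
cat > h.py <<'E'
import numpy as np, cv2
from bench import arm
from scipy.spatial.transform import Rotation as R
def snap(n,f):
    d=arm.get_image(n); cv2.imwrite('pics/'+f+'.png',d['image'][:,:,::-1]); np.save('pics/'+f+'.npy',d,allow_pickle=True); return d
def load(f): return np.load('pics/'+f+'.npy',allow_pickle=True).item()
def rot(d):
    r=np.array(d['rotation'],float); return r if r.shape==(3,3) else R.from_quat(r).as_matrix()
def ray(d,u,v,z):
    k=rot(d)@np.array([(u-d['cx'])/d['fx'],(v-d['cy'])/d['fy'],1]); c=np.array(d['xyz']); return c+k*(z-c[2])/k[2]
def proj(d,p):
    q=rot(d).T@(np.array(p)-d['xyz']); return d['fx']*q[0]/q[2]+d['cx'],d['fy']*q[1]/q[2]+d['cy']
def st():
    s=arm.read_state(); print({k:np.round(s[k],3).tolist() for k in ('clock','position','ee_rot','joints','contact_force','gripper_width','grasp_force')}); print(R.from_quat(s['ee_rot']).as_matrix().round(3).tolist()); return s
E
python3 - <<'E'
from h import *
for n in ('top','scene','wrist'):
    d=snap(n,n+'0'); print(n,d['fx'],d['cx'],d['cy'],np.round(d['xyz'],1),np.round(rot(d),3).tolist())
st()
E
```

```text
pics
top 415.3519692915463 316.77402488155894 193.999219404743 [ 380.9  -10.4 1037.7] [[-0.023, -0.988, 0.15], [-1.0, 0.025, 0.007], [-0.01, -0.15, -0.989]]
scene 427.8262024784364 318.65198776509993 197.60500823223742 [1159.9   75.5  785.8] [[-0.107, 0.734, -0.671], [0.994, 0.085, -0.065], [0.01, -0.674, -0.739]]
wrist 295.4476764562197 319.7939210536112 198.61017428040373 [ 152.8 -611.3  373.5] [[-0.361, 0.887, 0.287], [0.932, 0.343, 0.113], [0.002, 0.308, -0.951]]
{'clock': 0.15, 'position': [225.79, -582.374, 255.486], 'ee_rot': [-0.184, 0.983, 0.001, -0.0], 'joints': [-0.942, 0.385, 0.007, -0.0, -1.194, -0.259], 'contact_force': [-0.336, 0.054, -0.297], 'gripper_width': 85.436, 'grasp_force': 0.0}
[[-0.932, -0.361, -0.001], [-0.361, 0.932, 0.001], [0.0, 0.002, -1.0]]
```

View pics/top0.png

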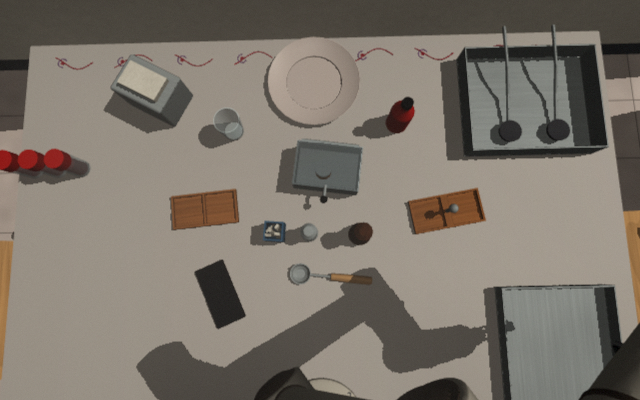

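View pics/scene0.png

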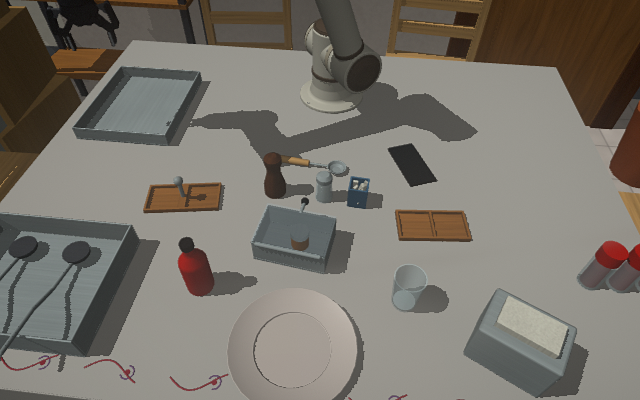

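Top: box near (327,167), lid ball (324,199), pot (275,231), shaker (310,232), mill (360,233), plain caddy (204,210), knob caddy (446,211). Next: masks, plus an enlarged crop.

Run:
```python
from h import *
d=load('top0'); im=d['image']; c=im[130:290,160:500]; 
cv2.imwrite('pics/c1.png',cv2.resize(c,None,fx=2.35,fy=2.35,interpolation=cv2.INTER_CUBIC)[:,:,::-1])
d2=load('scene0');c=d2['image'][140:280,130:490]
cv2.imwrite('pics/c2.png',cv2.resize(c,None,fx=2.2,fy=2.2,interpolation=cv2.INTER_CUBIC)[:,:,::-1])
hsv=cv2.cvtColor(im,cv2.COLOR_RGB2HSV)
def comps(m,off=(0,0),mn=40):
    n,l,s,ce=cv2.connectedComponentsWithStats(m.astype(np.uint8),connectivity=8)
    return [(s[i],ce[i],(l==i)) for i in range(1,n) if s[i][4]>mn]
H,S,V=hsv[...,0].astype(int),hsv[...,1].astype(int),hsv[...,2].astype(int)
w=(H<20)&(S>90)&(V>60); w=cv2.morphologyEx(w.astype(np.uint8),cv2.MORPH_CLOSE,np.ones((7,7)))
for s,ce,m in comps(w,mn=800):
    cs,_=cv2.findContours(m.astype(np.uint8),0,1); r=cv2.minAreaRect(cs[0]); b=cv2.boxPoints(r)
    P=np.array([ray(d,u,v,12)[:2] for u,v in b]); print('wood',s,r, P.round(0).tolist(),P.mean(0))
b=(H>100)&(H<125)&(S>90)
for s,ce,m in comps(b): print('blue',s,ce, ray(d,*ce,60)[:2])
```

```text
wood [   0  149   72   23 1301] ((35.330135345458984, 159.4136962890625), (21.429750442504883, 71.32147216796875), 87.87889862060547) [[671.0, 806.0], [673.0, 623.0], [617.0, 617.0], [615.0, 799.0]] [643.71072553 711.48858245]
wood [ 171  189   68   41 2213] ((203.93597412109375, 208.94931030273438), (33.37974548339844, 67.3832015991211), 83.36748504638672) [[540.0, 368.0], [556.0, 200.0], [472.0, 190.0], [457.0, 356.0]] [506.21428605 278.46073157]
wood [ 409  188   77   46 2403] ((446.69549560546875, 210.4342041015625), (33.72939682006836, 72.31234741210938), 78.9964599609375) [[514.0, -230.0], [544.0, -408.0], [461.0, -417.0], [432.0, -241.0]] [ 487.74067509 -324.08014142]
wood [ 623  210   17  114 1063] ((631.0, 266.5), (113.0, 16.0), 90.0) [[478.0, -757.0], [477.0, -796.0], [209.0, -759.0], [210.0, -721.0]] [ 343.33466344 -758.31499632]
wood [   0  241   13  139 1020] ((6.0, 310.0), (138.0, 12.0), 90.0) [[439.0, 783.0], [438.0, 753.0], [114.0, 725.0], [114.0, 753.0]] [276.04692432 753.70672291]
```

View pics/c1.png

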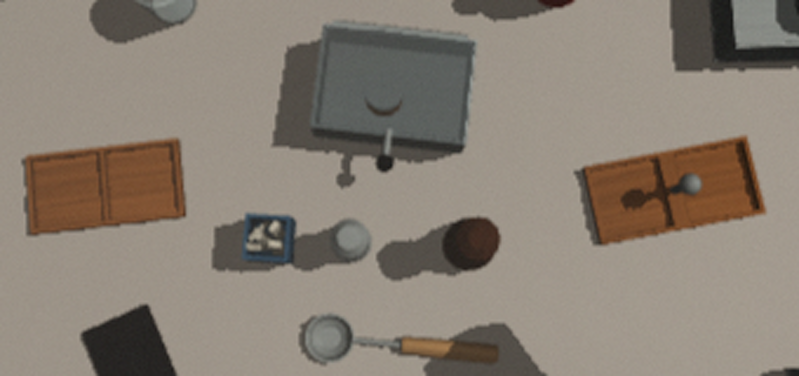

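View pics/c2.png

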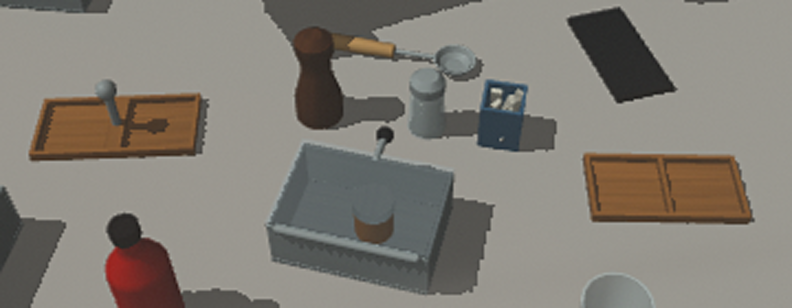

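```bash
cat >> h.py <<'E'
def tri(obs):
    A=np.zeros((3,3));b=np.zeros(3);L=[]
    for d,u,v in obs:
        k=rot(d)@np.array([(u-d['cx'])/d['fx'],(v-d['cy'])/d['fy'],1]);k/=np.linalg.norm(k);M=np.eye(3)-np.outer(k,k);A+=M;b+=M@d['xyz'];L.append((M,d['xyz']))
    p=np.linalg.solve(A,b); return p,[np.linalg.norm(M@(p-c)) for M,c in L]
E
python3 - <<'E'
from h import *
t=load('top0');s=load('scene0')
T=lambda x,y:(160+(x+.5)/2.35-.5,130+(y+.5)/2.35-.5)
S=lambda x,y:(130+(x+.5)/2.2-.5,140+(y+.5)/2.2-.5)
def z(n,p,h,f=T,d=t): print(n,ray(d,*f(*p),h)[:2].round(1))
z('pot',(269,238),60);z('shaker',(351,239),72);z('mill',(471,242),108);z('ball',(384,162),63);z('knob',(690,184),64)
z('pot s',(504,94),60,S,s);z('shaker s',(427,80),72,S,s);z('mill s',(314,43),108,S,s);z('ball s',(385,134),63,S,s);z('jarcap s',(374,203),55,S,s);z('knob s',(106,90),64,S,s)
print('ball',tri([(t,*T(384,162)),(s,*S(385,134))]));print('knob',tri([(t,*T(690,184)),(s,*S(106,90))]))
for f,d,P,h,n in [(T,t,[(326,26),(474,40),(465,148),(313,133)],63,'box'),(T,t,[(245,214),(292,215),(294,262),(245,262)],60,'pot'),(T,t,[(24,157),(179,139),(186,215),(30,234)],12,'plain'),(T,t,[(583,169),(746,138),(765,212),(599,243)],12,'knob'),
 (S,s,[(485,82),(527,86),(522,106),(481,104)],60,'pot s'),(S,s,[(583,155),(737,155),(750,220),(592,220)],12,'plain s'),(S,s,[(46,98),(201,95),(197,152),(31,157)],12,'knob s'),(S,s,[(306,146),(453,172)],63,'box s')]:
    q=np.array([ray(d,*f(*p),h)[:2] for p in P]);print(n,q.round(0).tolist(),q.mean(0).round(1),[np.round(np.degrees(np.arctan2(*(q[(i+1)%len(q)]-q[i])[::-1])),1) for i in range(len(q))])
E
```

```text
pot [443.9  98.4]
shaker [440.2  16. ]
mill [432.4 -98.8]
ball [517.4 -18.6]
knob [ 487.4 -324. ]
pot s [441.1 101.5]
shaker s [441.5  17.8]
mill s [ 436.3 -103.8]
ball s [516.2 -18.3]
jarcap s [600.4 -18.3]
knob s [ 488.7 -323.4]
ball (array([517.17885834, -18.34065731,  64.0551967 ]), [np.float64(0.22100307570944677), np.float64(0.22100307570946515)])
knob (array([ 487.49889916, -324.2520126 ,   62.75124242]), [np.float64(0.16388007968701024), np.float64(0.1638800796871185)])
box [[660.0, 38.0], [641.0, -114.0], [530.0, -101.0], [549.0, 53.0]] [595.  -31.2] [np.float64(-97.1), np.float64(173.1), np.float64(82.9), np.float64(-7.7)]
pot [[469.0, 122.0], [466.0, 75.0], [419.0, 74.0], [421.0, 123.0]] [443.7  98.4] [np.float64(-92.6), np.float64(-178.2), np.float64(88.6), np.float64(-0.2)]
plain [[539.0, 364.0], [555.0, 199.0], [473.0, 191.0], [457.0, 356.0]] [506.1 277.6] [np.float64(-84.7), np.float64(-174.5), np.float64(95.6), np.float64(6.1)]
knob [[512.0, -229.0], [541.0, -404.0], [462.0, -417.0], [433.0, -241.0]] [ 486.9 -322.8] [np.float64(-80.6), np.float64(-170.3), np.float64(99.1), np.float64(8.9)]
pot s [[425.0, 80.0], [426.0, 126.0], [457.0, 121.0], [459.0, 78.0]] [441.7 101.3] [np.float64(89.0), np.float64(-8.3), np.float64(-87.2), np.float64(176.0)]
plain s [[476.0, 193.0], [457.0, 360.0], [545.0, 362.0], [564.0, 201.0]] [510.6 278.8] [np.float64(96.6), np.float64(1.6), np.float64(-83.5), np.float64(-174.7)]
knob s [[461.0, -416.0], [436.0, -242.0], [520.0, -224.0], [548.0, -399.0]] [ 491.1 -320. ] [np.float64(98.2), np.float64(12.0), np.float64(-81.1), np.float64(-169.2)]
box s [[542.0, -96.0], [559.0, 56.0]] [550.4 -20.3] [np.float64(83.6), np.float64(-96.4)]
```

```bash
cat >> h.py <<'E'
def go(p,yaw=None):
    """p: grasp point target (mm, world). yaw: wanted tool-y angle deg. prints turn about tool z, then shift in tool axes (after turn), m"""
    s=arm.read_state(); M=R.from_quat(s['ee_rot']).as_matrix(); y=np.degrees(np.arctan2(M[1,1],M[0,1]))
    dy=0 if yaw is None else (yaw-y+180)%360-180
    M2=R.from_rotvec([0,0,np.radians(dy)]).as_matrix()@M
    g=np.array(s['position'])+6*M[:,2]
    print('clock %.2f w %.1f F %s grasp'%(s['clock'],s['gripper_width'],np.round(s['contact_force'],1)),g.round(1),'yaw %.1f tilt %s turn_z %.2f'%(y,M[:2,2].round(3),-dy),'shift',(M2.T@(np.array(p)-g)/1000).round(4))
E
python3 -m pendant '[[0,0,0,0,0,7.05,0.0854],[0,0,0,0,0,7.05,0.0854],[0,0,0,0,0,7.05,0.0854],[0,0,0,0,0,7.05,0.0854],[0,0,0,0,0,0,0.0854]]'
python3 -c "
from h import *
go([517.2,-18.3,64],83)"
```

```text
clock: 0.65
position: [225.8, -582.5, 255.9]
ee_rot: [0.061, 0.998, 0.0, -0.0]
contact_force: [0.7, 0.3, -0.1]
gripper_width: 85.6
grasp_force: 0.0
clock 0.65 w 85.6 F [ 0.7  0.3 -0.1] grasp [ 225.8 -582.5  249.9] yaw 83.0 tilt [-0.     0.001] turn_z -0.01 shift [-0.2205  0.5954  0.1862]
```

```bash
python3 -m pendant '[[-0.0138,0.0372,0,0,0,0,0.0854],[-0.0138,0.0372,0,0,0,0,0.0854],[-0.0138,0.0372,0,0,0,0,0.0854],[-0.0138,0.0372,0,0,0,0,0.0854],[-0.0138,0.0372,0,0,0,0,0.0854],[-0.0138,0.0372,0,0,0,0,0.0854],[-0.0138,0.0372,0,0,0,0,0.0854],[-0.0138,0.0372,0,0,0,0,0.0854]]' >/dev/null
python3 -m pendant '[[-0.0138,0.0372,0,0,0,0,0.0854],[-0.0138,0.0372,0,0,0,0,0.0854],[-0.0138,0.0372,0,0,0,0,0.0854],[-0.0138,0.0372,0,0,0,0,0.0854],[-0.0138,0.0372,0,0,0,0,0.0854],[-0.0138,0.0372,0,0,0,0,0.0854],[-0.0138,0.0372,0,0,0,0,0.0854],[-0.0138,0.0372,0,0,0,0,0.0854],[0,0,0,0,0,0,0.0854],[0,0,0,0,0,0,0.0854]]' >/dev/null
python3 -c "
from h import *
go([517.2,-18.3,64],83); d=snap('wrist','w1'); print(proj(d,[517.2,-18.3,64]),proj(d,[440.5,17,72]),proj(d,[434,-101,108]))"
```

```text
clock 2.45 w 85.5 F [ 0.1 -0.1 -0.1] grasp [517.7 -18.2 249.8] yaw 83.2 tilt [-0.001 -0.   ] turn_z 0.20 shift [ 3.000e-04 -1.000e-04  1.858e-01]
(np.float64(319.89334532779856), np.float64(178.88083770400314)) (np.float64(346.6757234815236), np.float64(100.39327698793326)) (np.float64(213.23747460286336), np.float64(109.18173214271233))
```

View pics/w1.png

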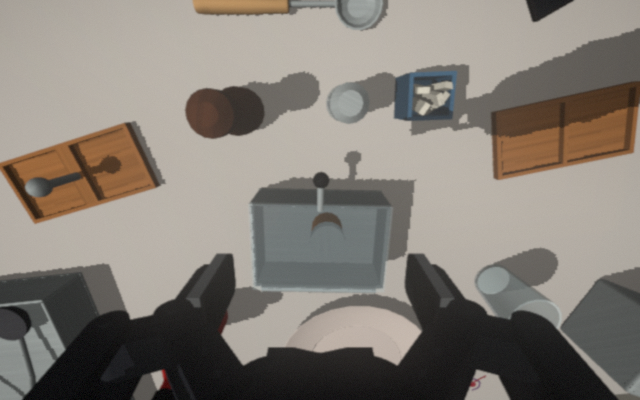

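Wrist picture: ball at (321,180), 1 px from prediction; shaker cap (348,103), mill head (211,113), pot (435,97). Descending to pinch.

```bash
python3 -m pendant '[[0,0,0.032,0,0,0,0.06],[0,0,0.032,0,0,0,0.06],[0,0,0.032,0,0,0,0.06],[0,0,0.03,0,0,0,0.06],[0,0,0.03,0,0,0,0.06],[0,0,0.03,0,0,0,0.05],[0,0,0,0,0,0,0.03]]' >/dev/null
python3 -m pendant '[[0,0,0,0,0,0,0],[0,0,0,0,0,0,0],[0,0,0,0,0,0,0],[0,0,0,0,0,0,0],[0,0,0,0,0,0,0],[0,0,0,0,0,0,0]]'
python3 - <<'E'
from h import *
go([517.2,-18.3,64])
d=load('w1')
for n,u,v,z in (('shaker',348,103,72),('mill',211,113,108),('pot',436.5,96,60)): print(n,ray(d,u,v,z)[:2].round(1))
# arc rows: theta steps
th=np.linspace(0.022,1.88,19); P=138*np.c_[-np.cos(th),np.sin(th)]; print((np.diff(P,axis=0)/1000).round(4).tolist())
E
```

```text
clock: 3.8
position: [518.0, -17.6, 72.3]
ee_rot: [0.061, 0.998, 0.001, 0.001]
contact_force: [-3.4, 8.5, 0.3]
gripper_width: 14.8
grasp_force: 58.4
clock 3.80 w 14.8 F [-3.4  8.5  0.3] grasp [518.  -17.6  66.3] yaw 83.0 tilt [0.003 0.002] turn_z 0.00 shift [ 0.0007 -0.0008  0.0023]
shaker [443.   18.1]
mill [ 436.9 -103.6]
pot [447. 108.]
[[0.001, 0.0142], [0.0025, 0.014], [0.0039, 0.0137], [0.0053, 0.0132], [0.0067, 0.0126], [0.0079, 0.0118], [0.0091, 0.011], [0.0102, 0.01], [0.0111, 0.0089], [0.012, 0.0077], [0.0127, 0.0064], [0.0133, 0.005], [0.0138, 0.0036], [0.0141, 0.0022], [0.0142, 0.0007], [0.0142, -0.0007], [0.0141, -0.0022], [0.0138, -0.0036]]
```

```bash
python3 -m pendant '[[0,0,0,0,0,0,0.04],[0,0,0,0,0,0,0.04],[0,-0.0008,0.004,0,0,0,0.04],[0,0,0,0,0,0,0],[0,0,0,0,0,0,0],[0,0,0,0,0,0,0],[0,0,0,0,0,0,0],[0,0,0,0,0,0,0]]'
```

```text
clock: 4.6
position: [518.0, -17.7, 66.7]
ee_rot: [0.061, 0.998, 0.001, 0.001]
contact_force: [-2.8, 11.2, 3.6]
gripper_width: 14.9
grasp_force: 58.3
```

```bash
python3 -m pendant '[[-0.001,0,-0.0165,0,0,0,0],[-0.0025,0,-0.014,0,0,0,0],[-0.0039,0,-0.0137,0,0,0,0],[-0.0053,0,-0.0132,0,0,0,0],[-0.0067,0,-0.0126,0,0,0,0],[-0.0079,0,-0.0118,0,0,0,0],[-0.0091,0,-0.011,0,0,0,0],[-0.0102,0,-0.01,0,0,0,0]]'
```

```text
clock: 5.4
position: [564.7, -24.0, 168.8]
ee_rot: [0.061, 0.998, 0.001, 0.001]
contact_force: [3.5, 4.6, -6.8]
gripper_width: 14.4
grasp_force: 58.5
```

Run:
```python
from h import *
go([517.2,-18.3,64]); d=snap('scene','s2'); c=d['image'][60:310,180:480]
cv2.imwrite('pics/c3.png',cv2.resize(c,None,fx=2,fy=2)[:,:,::-1])
```

```text
clock 5.40 w 14.4 F [ 3.5  4.6 -6.8] grasp [564.7 -24.  162.8] yaw 83.0 tilt [0.001 0.002] turn_z 0.00 shift [ 0.0479 -0.0004  0.0987]
```

View pics/c3.png

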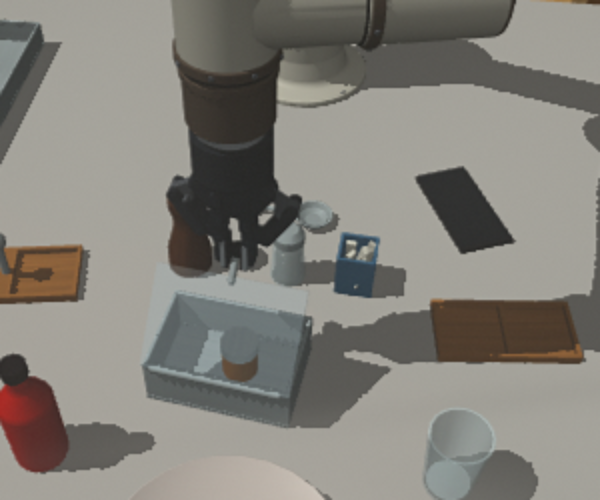

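The crop shows the lid raised about 50° with the ball held at (233,270). Continuing the arc.

```bash
python3 -m pendant '[[-0.0111,0,-0.0089,0,0,0,0],[-0.012,0,-0.0077,0,0,0,0],[-0.0127,0,-0.0064,0,0,0,0],[-0.0133,0,-0.005,0,0,0,0],[-0.0138,0,-0.0036,0,0,0,0],[-0.0141,0,-0.0022,0,0,0,0],[-0.0142,0,-0.0007,0,0,0,0],[-0.0142,0,0.0007,0,0,0,0],[-0.0141,0,0.0022,0,0,0,0],[-0.0138,0,0.0036,0,0,0,0],[0,0,0,0,0,0,0]]'
python3 -m pendant '[[0,0,0,0,0,0,0.03],[0,0,0,0,0,0,0.045],[0,0,-0.01,0,0,0,0.045],[0,0,-0.03,0,0,0,0.045],[0,0,-0.03,0,0,0,0.045],[0.03,0,-0.01,0,0,0,0.0854],[0.04,0,0,0,0,0,0.0854],[0.04,0,0,0,0,0,0.0854],[0.04,0,0,0,0,0,0.0854],[0,0,0,0,0,0,0.0854]]'
python3 - <<'E'
from h import *
go([600,-18,30],83); d=snap('wrist','w3')
E
```

```text
clock: 6.55
position: [696.8, -42.1, 195.5]
ee_rot: [0.062, 0.998, -0.0, -0.001]
contact_force: [-0.8, -0.7, -1.4]
gripper_width: 0.1
grasp_force: 0.0
clock: 7.55
position: [542.4, -23.4, 278.9]
ee_rot: [0.061, 0.998, 0.0, -0.0]
contact_force: [0.5, -0.7, 0.6]
gripper_width: 85.4
grasp_force: 0.0
clock 7.55 w 85.4 F [ 0.5 -0.7  0.6] grasp [542.4 -23.4 272.9] yaw 83.1 tilt [-0.     0.001] turn_z 0.05 shift [-0.0566  0.0122  0.2429]
```

View pics/w3.png

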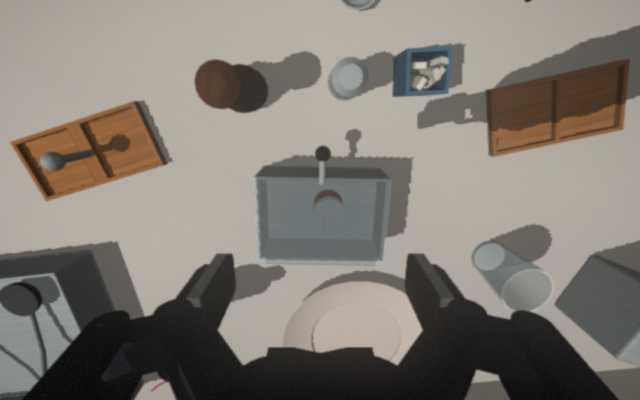

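The ball slipped out on the way (grip width 0) and the lid is shut again, jar still upright (cap at (328,205)). Probably the fingertips met the lid edge near 60°. I'll pinch again, higher and a little toward the robot.

Run:
```python
from h import *
w=load('w3');t=load('top0');s=load('scene0')
print(ray(w,322.5,153.5,63)); print(tri([(w,322.5,153.5),(load('w1'),321,180),(t,323,198.6),(s,304.7,200.6)]))
b=np.array([517.2,-18.3,63]); go(b+[-4,0.5,6.5],83); print(proj(w,b))
for p in [(258,176),(389,178),(383,263),(261,261)]: print(ray(w,*p,63).round(1))
```

```text
[519.0710319  -17.59408819  63.        ]
(array([518.0566558 , -17.77870151,  65.25790117]), [np.float64(0.6715935471184661), np.float64(0.5873373515570397), np.float64(1.0178982236230658), np.float64(0.2696203402795775)])
clock 7.60 w 85.2 F [ 1.2 -0.2  0.9] grasp [545.3 -23.3 273.3] yaw 83.1 tilt [0.003 0.001] turn_z 0.06 shift [0.0331 0.0014 0.2037]
(np.float64(321.6846132101626), np.float64(151.93509259011267))
[536.  -94.9  63. ]
[556.7  55.8  63. ]
[667.7  42.6  63. ]
[ 645.9 -111.7   63. ]
```

```bash
python3 -m pendant '[[0.016,0,0.03,0,0,0,0.06],[0.016,0,0.03,0,0,0,0.06],[0,0,0.03,0,0,0,0.06],[0,0,0.03,0,0,0,0.06],[0,0,0,0,0,0,0.05],[0,0,0,0,0,0,0.05],[0,0,0,0,0,0,0.05]]'
python3 -c "
from h import *
go([514,-17.9,70],83)"
```

```text
clock: 8.3
position: [517.4, -19.2, 159.0]
ee_rot: [0.061, 0.998, 0.0, 0.002]
contact_force: [-0.4, 0.6, 0.2]
gripper_width: 50.2
grasp_force: 0.0
clock 8.30 w 50.2 F [-0.4  0.6  0.2] grasp [517.4 -19.2 153. ] yaw 83.0 tilt [0.004 0.   ] turn_z 0.01 shift [0.0039 0.0008 0.083 ]
```

```bash
python3 -m pendant '[[0.003,0.0008,0.028,0,0,0,0.05],[0,0,0.028,0,0,0,0.05],[0,0,0.027,0,0,0,0.05],[0,0,0,0,0,0,0],[0,0,0,0,0,0,0],[0,0,0,0,0,0,0],[0,0,0,0,0,0,0],[0,0,0,0,0,0,0]]'
python3 -m pendant '[[-0.001,0,-0.0142,0,0,0,0],[-0.0025,0,-0.014,0,0,0,0],[-0.0039,0,-0.0137,0,0,0,0],[-0.0053,0,-0.0132,0,0,0,0],[-0.0067,0,-0.0126,0,0,0,0],[-0.0079,0,-0.0118,0,0,0,0],[-0.0091,0,-0.011,0,0,0,0],[-0.0102,0,-0.01,0,0,0,0]]'
python3 -m pendant '[[-0.0111,0,-0.0089,0,0,0,0],[-0.012,0,-0.0077,0,0,0,0]]'
python3 -m pendant '[[-0.0127,0,-0.0064,0,0,0,0],[-0.0133,0,-0.005,0,0,0,0]]'
```

```text
clock: 9.1
position: [514.3, -17.1, 76.2]
ee_rot: [0.061, 0.998, 0.001, 0.002]
contact_force: [0.2, 5.1, -0.5]
gripper_width: 14.1
grasp_force: 58.5
clock: 9.9
position: [563.8, -23.7, 176.7]
ee_rot: [0.061, 0.998, 0.001, 0.006]
contact_force: [11.8, -0.9, -12.2]
gripper_width: 13.9
grasp_force: 59.0
clock: 10.1
position: [584.1, -26.5, 191.7]
ee_rot: [0.061, 0.998, 0.001, 0.003]
contact_force: [5.4, 1.1, -12.3]
gripper_width: 13.3
grasp_force: 58.2
clock: 10.3
position: [608.8, -30.4, 204.9]
ee_rot: [0.061, 0.998, 0.0, 0.002]
contact_force: [0.7, 1.3, -0.5]
gripper_width: 0.1
grasp_force: 0.0
```

Run:
```python
from h import *
d=load('s2'); a=np.radians(-7); X=np.array([np.cos(a),np.sin(a),0]);Y=np.array([-X[1],X[0],0])
C=np.array([518,-17.9,0])+83*X
def P(x,y,z): return C+x*X+y*Y+np.array([0,0,z])
for th in (.65,.75,.8,.85,.9,.95):
    r=[proj(d,P(55-110*np.cos(th),y,60+110*np.sin(th))) for y in (-80,80)]; b=P(55-138*np.cos(th-0),0,60+138*np.sin(th))
    print(th,np.round(r,1).tolist(),b.round(1), np.round(proj(d,b),1))
for z in (60,): print(np.round([proj(d,P(x,y,z)) for x in(-55,55) for y in (-80,80)],1).tolist())
g=d['image'][60:310,180:480]
c=d['image'][155:255,240:360]; cv2.imwrite('pics/c4.png',cv2.resize(c,None,fx=5,fy=5,interpolation=cv2.INTER_CUBIC)[:,:,::-1])
```

```text
0.65 [[261.6, 191.7], [336.0, 205.2]] [545.9 -21.3 143.5] [300.9 185.2]
0.75 [[260.2, 191.4], [335.5, 205.0]] [554.8 -22.4 154.1] [299.7 184.7]
0.8 [[259.5, 191.4], [335.1, 205.1]] [559.5 -23.  159. ] [299.  184.6]
0.85 [[258.7, 191.6], [334.8, 205.3]] [564.6 -23.6 163.7] [298.3 184.8]
0.9 [[257.8, 191.8], [334.4, 205.7]] [569.8 -24.3 168.1] [297.6 185.1]
0.95 [[257.0, 192.3], [334.1, 206.2]] [575.3 -24.9 172.3] [296.8 185.6]
[[267.4, 204.9], [336.8, 217.7], [251.3, 243.3], [326.1, 258.2]]
```

View pics/c4.png

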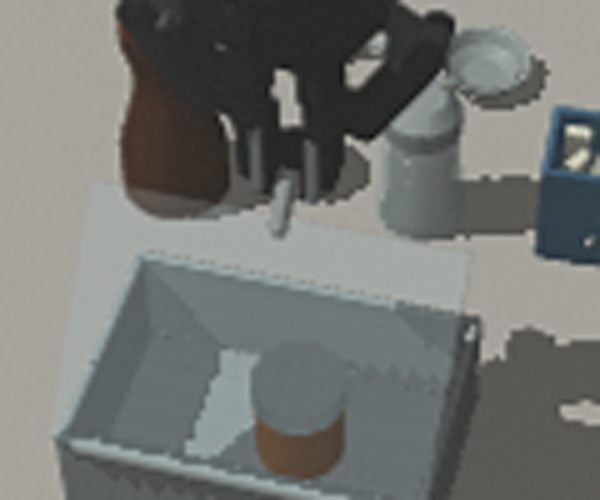

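The enlarged crop shows the ball (about (290,140)) well between the pads at 50°, matching the model, so the geometry is right. I'll grip deeper and go in small steps, watching force and width.

```bash
python3 -m pendant '[[0.03,0,-0.01,0,0,0,0.05],[0.03,0,0,0,0,0,0.05],[0.03,0,0,0,0,0,0.05],[0,0,0.025,0,0,0,0.05],[0,0,0.025,0,0,0,0.05],[0,0,0,0,0,0,0.05],[0,0,0,0,0,0,0.05]]' >/dev/null
python3 -c "
from h import *
go([517,-17.9,61],83)"
```

```text
clock 11.00 w 50.2 F [ 0.9 -0.2  0.6] grasp [519.2 -19.1 158.3] yaw 83.0 tilt [ 0.002 -0.   ] turn_z 0.02 shift [0.0025 0.0009 0.0973]
```

```bash
python3 -m pendant '[[0.002,0.001,0.033,0,0,0,0.05],[0,0,0.033,0,0,0,0.05],[0,0,0.032,0,0,0,0.05],[0,0,0,0,0,0,0],[0,0,0,0,0,0,0],[0,0,0,0,0,0,0],[0,0,0,0,0,0,0],[0,0,0,0,0,0,0]]'
python3 -m pendant '[[-0.001,0,-0.0142,0,0,0,0],[-0.0025,0,-0.014,0,0,0,0],[-0.0039,0,-0.0137,0,0,0,0],[-0.0053,0,-0.0132,0,0,0,0],[-0.0067,0,-0.0126,0,0,0,0],[-0.0079,0,-0.0118,0,0,0,0]]'
python3 -m pendant '[[0,0,0,0,0,0,0]]'
```

```text
clock: 11.8
position: [518.3, -17.4, 66.6]
ee_rot: [0.061, 0.998, 0.001, 0.002]
contact_force: [0.7, 0.4, 3.5]
gripper_width: 14.6
grasp_force: 58.6
clock: 12.4
position: [542.8, -20.9, 144.6]
ee_rot: [0.062, 0.998, 0.0, -0.001]
contact_force: [0.9, 0.7, -4.2]
gripper_width: 14.7
grasp_force: 58.4
clock: 12.5
position: [543.7, -21.0, 145.5]
ee_rot: [0.061, 0.998, 0.0, 0.0]
contact_force: [-1.5, 1.4, -0.5]
gripper_width: 14.7
grasp_force: 58.5
```

```bash
python3 -m pendant '[[-0.0045,0,-0.0055,0,0,0,0],[-0.0046,0,-0.0055,0,0,0,0],[-0.0051,0,-0.005,0,0,0,0],[-0.0051,0,-0.005,0,0,0,0],[0,0,0,0,0,0,0]]'
python3 -m pendant '[[-0.0055,0,-0.0045,0,0,0,0],[-0.0056,0,-0.0044,0,0,0,0],[0,0,0,0,0,0,0]]'
```

```text
clock: 13.0
position: [566.4, -23.9, 165.5]
ee_rot: [0.06, 0.998, -0.0, 0.004]
contact_force: [8.0, -2.1, -10.0]
gripper_width: 14.1
grasp_force: 59.1
clock: 13.3
position: [578.8, -25.7, 172.8]
ee_rot: [0.061, 0.998, 0.0, 0.005]
contact_force: [13.9, -6.0, -19.7]
gripper_width: 4.1
grasp_force: 65.8
```

Run:
```python
from h import *
d=snap('scene','s5'); st()
c=d['image'][145:265,240:360]; cv2.imwrite('pics/c5.png',cv2.resize(c,None,fx=5,fy=5,interpolation=cv2.INTER_CUBIC)[:,:,::-1])
```

```text
{'clock': 13.35, 'position': [578.235, -25.585, 172.201], 'ee_rot': [0.061, 0.998, 0.0, 0.004], 'joints': [0.237, 0.377, -0.233, 0.003, -0.953, -1.932], 'contact_force': [13.52, -5.704, -19.954], 'gripper_width': 4.093, 'grasp_force': 68.811}
[[-0.992, 0.122, 0.009], [0.122, 0.992, -0.0], [-0.009, 0.001, -1.0]]
```

View pics/c5.png

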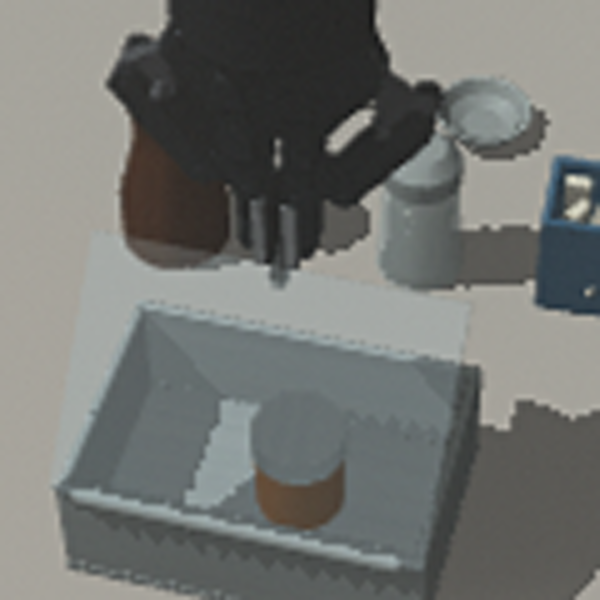

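The fingers now hold the 8 mm stem (width 4.1) with the ball above the pads; lid still up about 50°. I'll go on from here, following the force.

```bash
python3 -m pendant '[[-0.002,0,0.0025,0,0,0,0],[0,0,0,0,0,0,0]]'
python3 -m pendant '[[-0.008,0,-0.006,0,0,0,0],[0,0,0,0,0,0,0]]'
```

```text
clock: 13.55
position: [576.9, -25.5, 170.5]
ee_rot: [0.061, 0.998, -0.0, 0.001]
contact_force: [6.4, -2.2, -9.6]
gripper_width: 4.1
grasp_force: 69.0
clock: 13.75
position: [584.1, -26.6, 176.7]
ee_rot: [0.062, 0.998, -0.0, -0.001]
contact_force: [4.1, -2.5, -13.0]
gripper_width: 4.4
grasp_force: 75.9
```

```bash
python3 -m pendant '[[-0.0085,0,-0.004,0,0,0,0],[-0.009,0,-0.0038,0,0,0,0],[0,0,0,0,0,0,0]]'
python3 -m pendant '[[-0.0095,0,-0.0025,0,0,0,0],[-0.0095,0,-0.002,0,0,0,0],[0,0,0,0,0,0,0]]'
```

```text
clock: 14.05
position: [603.9, -28.2, 188.2]
ee_rot: [0.061, 0.998, 0.0, 0.003]
contact_force: [-0.6, 1.0, -0.0]
gripper_width: 0.2
grasp_force: 0.0
clock: 14.35
position: [621.6, -30.5, 190.6]
ee_rot: [0.061, 0.998, 0.0, 0.001]
contact_force: [-0.1, -0.4, 0.2]
gripper_width: -0.2
grasp_force: 0.0
```

Lost again: the ball creeps out of the pads as it turns. New plan: place the shaker, pot and mill first (clears the front), then push the lid up from below with closed, tilted fingers. Rising and turning for the mill.

```bash
python3 -m pendant '[[0,0,-0.04,0,0,0,0.0854],[0.04,0,-0.04,0,0,0,0.0854],[0.04,0,0,0,0,-8.15,0.0854],[0,0,0,0,0,-8.15,0.0854],[0,0,0,0,0,-8.15,0.0854],[0,0,0,0,0,-8.15,0.0854],[0,0,0,0,0,-8.15,0.0854],[0,0,0,0,0,-8.15,0.0854],[0,0,0,0,0,-8.15,0.0854],[0,0,0,0,0,-8.15,0.0854],[0,0,0,0,0,-8.15,0.0854],[0,0,0,0,0,-8.15,0.0854]]' >/dev/null
python3 -m pendant '[[0,0,0,0,0,-8.15,0.0854],[0,0,0,0,0,-8.15,0.0854],[0,0,0,0,0,-8.15,0.0854],[0,0,0,0,0,0,0.0854]]'
python3 -c "
from h import *
d=snap('top','t6');go([436,-102,200],189); go([436,-102,76],189)
c=d['image'][130:290,160:500]; cv2.imwrite('pics/c6.png',cv2.resize(c,None,fx=2.35,fy=2.35,interpolation=cv2.INTER_CUBIC)[:,:,::-1])"
```

```text
clock: 15.95
position: [545.0, -21.3, 265.3]
ee_rot: [0.76, -0.65, -0.0, 0.0]
contact_force: [0.8, 0.1, 0.6]
gripper_width: 85.5
grasp_force: 0.0
clock 16.00 w 85.5 F [ 0.  -0.4 -0. ] grasp [545.  -21.3 259.2] yaw -171.2 tilt [-0.  0.] turn_z -0.22 shift [0.0627 0.1202 0.0592]
clock 16.00 w 85.5 F [ 0.  -0.4 -0. ] grasp [545.  -21.3 259.2] yaw -171.2 tilt [-0.  0.] turn_z -0.22 shift [0.0627 0.1202 0.1832]
```

View pics/c6.png

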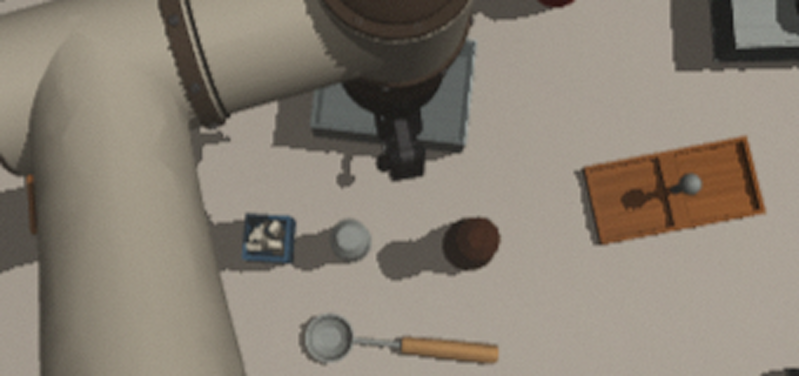

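```bash
python3 -m pendant '[[0.0157,0.03,0.0148,0,0,0,0.0854],[0.0157,0.03,0.0148,0,0,0,0.0854],[0.0157,0.03,0.0148,0,0,0,0.0854],[0.0157,0.03,0.0148,0,0,0,0.0854],[0,0,0,0,0,0,0.0854],[0,0,0,0,0,0,0.0854]]' >/dev/null
python3 - <<'E'
from h import *
t=load('top0');s=load('scene0');a=load('w1');b=load('w3')
T=lambda x,y:(160+(x+.5)/2.35-.5,130+(y+.5)/2.35-.5)
S=lambda x,y:(130+(x+.5)/2.2-.5,140+(y+.5)/2.2-.5)
m=tri([(t,*T(471,242)),(s,*S(314,45)),(a,211,113),(b,218,84)])[0]
print('mill',m);print('shaker',tri([(t,*T(351,239)),(s,*S(427,80)),(a,348,103),(b,348,77)]))
for d,u,v in ((a,211,113),(b,218,84)): print(ray(d,u,v,105))
go([m[0],m[1],77],189)
E
```

```text
mill [ 435.60341615 -103.1553143   105.35418848]
shaker (array([442.04960108,  17.34990063,  72.25933557]), [np.float64(2.3127701924242174), np.float64(0.48674854061138134), np.float64(1.2096097095058298), np.float64(1.0933508685840592)])
[ 436.83503905 -104.71270792  105.        ]
[ 436.77813656 -105.32434307  105.        ]
clock 16.60 w 85.3 F [-0.1  0.4  0.6] grasp [ 436.2 -102.3  200.3] yaw -171.2 tilt [ 0.001 -0.   ] turn_z -0.21 shift [0.0007 0.0008 0.1233]
```

```bash
python3 -m pendant '[[0.0008,0,0.03,0,0,0,0.0854],[0,0,0.03,0,0,0,0.0854],[0,0,0.03,0,0,0,0.0854],[0,0,0.028,0,0,0,0.0854],[0,0,0,0,0,0,0.03],[0,0,0,0,0,0,0],[0,0,0,0,0,0,0],[0,0,0,0,0,0,0],[0,0,0,0,0,0,0]]'
python3 -m pendant '[[0,0,-0.01,0,0,0,0],[0,0,-0.03,0,0,0,0],[0,0,-0.04,0,0,0,0],[0,0,-0.04,0,0,0,0],[0,0,0,0,0,0,0],[0,0,0,0,0,0,0]]'
python3 - <<'E'
from h import *
a=np.radians(9); 
for y in (-46,46): print(y,(487.3-y*np.sin(a)).round(1),(-323.8+y*np.cos(a)).round(1))
y=-46
go([487.3-y*np.sin(a),-323.8+y*np.cos(a),86],189)
E
```

```text
clock: 17.5
position: [437.9, -102.6, 89.8]
ee_rot: [0.76, -0.65, 0.002, -0.001]
contact_force: [-1.6, 0.2, 7.1]
gripper_width: 39.8
grasp_force: 59.7
clock: 18.1
position: [436.1, -102.6, 209.0]
ee_rot: [0.76, -0.65, 0.0, -0.001]
contact_force: [0.2, -0.7, -2.1]
gripper_width: 39.8
grasp_force: 60.9
-46 494.5 -369.2
46 480.1 -278.4
clock 18.10 w 39.8 F [ 0.2 -0.7 -2.1] grasp [ 436.1 -102.6  203. ] yaw -171.1 tilt [0.002 0.001] turn_z -0.10 shift [ 0.2726 -0.0157  0.1168]
```

```bash
python3 -m pendant '[[0.015,-0.002,0,0,0,0,0],[0.033,-0.002,0,0,0,0,0],[0.036,-0.002,0,0,0,0,0],[0.036,-0.002,0,0,0,0,0],[0.036,-0.002,0,0,0,0,0],[0.036,-0.002,0,0,0,0,0],[0.036,-0.002,0,0,0,0,0],[0.03,-0.0017,0,0,0,0,0],[0.0145,0,0,0,0,0,0],[0,0,0.03,0,0,0,0],[0,0,0.03,0,0,0,0],[0,0,0,0,0,0,0]]'
python3 - <<'E'
from h import *
go([494.5,-369.2,88.5],189); d=snap('scene','s7'); c=d['image'][110:230,100:260]; cv2.imwrite('pics/c7.png',cv2.resize(c,None,fx=4,fy=4,interpolation=cv2.INTER_CUBIC)[:,:,::-1])
E
```

```text
clock: 19.3
position: [490.4, -367.2, 141.9]
ee_rot: [0.76, -0.65, -0.007, 0.001]
contact_force: [-0.7, 0.8, -2.1]
gripper_width: 39.8
grasp_force: 61.0
clock 19.30 w 39.8 F [-0.7  0.8 -2.1] grasp [ 490.3 -367.1  135.9] yaw -171.1 tilt [-0.012  0.007] turn_z -0.14 shift [ 0.0031 -0.0043  0.0473]
```

View pics/c7.png

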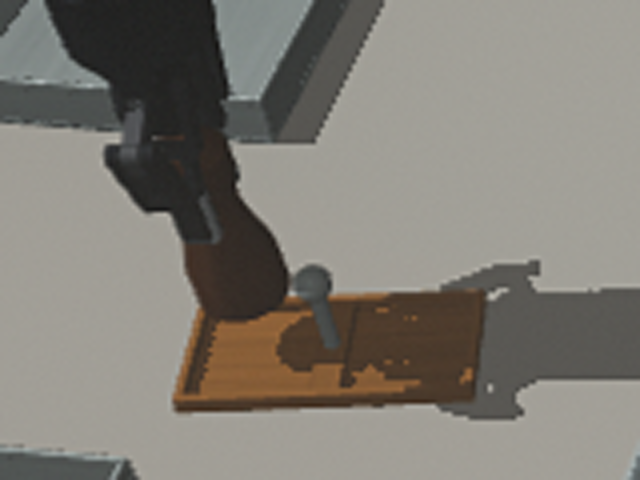

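Mill upright in the grip (lean equals the knob stem's perspective lean), foot bottom about (240,315) in the crop, behind its compartment. Checking its position, then lowering.

```bash
python3 -m pendant '[[0,0,0,0,0,0,0],[0,0,0,0,0,0,0]]'>/dev/null
python3 - <<'E'
from h import *
d=load('s7'); print(ray(d,100+245/4,110+298/4,52+14)) ; go([494.5,-369.2,88.5],189)
for p in [(205,308),(485,292),(470,397),(180,404)]: print(ray(d,100+p[0]/4,110+p[1]/4,12).round(0))
E
```

```text
[ 507.2884124  -356.56150932   66.        ]
clock 19.55 w 39.6 F [ 0.6 -0.2 -1.5] grasp [ 495.3 -369.7  143.8] yaw -171.0 tilt [ 0.003 -0.002] turn_z -0.02 shift [-0.0007  0.0008  0.0553]
[ 470. -411.   12.]
[ 436. -241.   12.]
[ 522. -228.   12.]
[ 547. -396.   12.]
```

Run:
```python
from h import *
d=load('s7'); print('base',ray(d,100+243/4,110+281/4,53)); 
# fresh image: dark brown mask silhouette rows
d=snap('scene','s8'); im=d['image']; h=cv2.cvtColor(im,cv2.COLOR_RGB2HSV).astype(int)
z=148.8-89.8
p=np.array([494.9,-369.6,z])
print('pred base',np.round(proj(d,p),1),'pred 28',np.round(proj(d,p+[0,0,28]),1),'pred 66',np.round(proj(d,p+[0,0,66]),1),z)
m=((h[...,0]<15)|(h[...,0]>172))&(h[...,2]<95)&(h[...,1]>70); m=m.astype(np.uint8)
for v in range(140,200,4):
    u=np.where(m[v,125:178])[0]+125; print(v,(u.min(),u.max(),len(u)) if len(u) else None, end='; ')
```

```text
base [ 481.9443303  -370.53932208   53.        ]
pred base [158.5 182.4] pred 28 [155.3 173.9] pred 66 [150.7 161.8] 59.000000000000014
140 None; 144 None; 148 (np.int64(148), np.int64(150), 2); 152 None; 156 None; 160 None; 164 None; 168 (np.int64(155), np.int64(155), 1); 172 (np.int64(143), np.int64(150), 8); 176 (np.int64(143), np.int64(153), 11); 180 (np.int64(145), np.int64(160), 10); 184 (np.int64(147), np.int64(167), 8); 188 (np.int64(150), np.int64(162), 6); 192 (np.int64(150), np.int64(177), 6); 196 (np.int64(149), np.int64(177), 9);
```

```bash
python3 -m pendant '[[0,0,0.02,0,0,0,0],[0,0,0.02,0,0,0,0],[0,0,0.01,0,0,0,0],[0,0,0.004,0,0,0,0],[0,0,0,0,0,0,0],[0,0,0,0,0,0,0]]'
python3 -m pendant '[[0,0,0.002,0,0,0,0],[0,0,0,0,0,0,0]]'
```

```text
clock: 20.2
position: [495.0, -369.8, 95.0]
ee_rot: [0.76, -0.65, 0.001, -0.0]
contact_force: [1.2, -0.5, -1.5]
gripper_width: 40.1
grasp_force: 61.0
clock: 20.4
position: [495.1, -370.3, 93.9]
ee_rot: [0.76, -0.65, 0.002, -0.0]
contact_force: [-0.4, 1.1, 4.6]
gripper_width: 39.9
grasp_force: 61.0
```

```bash
python3 -m pendant '[[0,0,0,0,0,0,0.06],[0,0,0,0,0,0,0.0854],[0,0,0,0,0,0,0.0854],[0,0,0,0,0,0,0.0854],[0,0,-0.04,0,0,0,0.0854],[0,0,-0.05,0,0,0,0.0854],[0,0,-0.05,0,0,0,0.0854],[0,0,0,0,0,5.5,0.0854],[0,0,0,0,0,5.5,0.0854],[0,0,0,0,0,0,0.0854],[0,0,0,0,0,0,0.0854]]'
python3 - <<'E'
from h import *
t=load('top0');a=load('w1');s=load('scene0')
# pot: top-rim in wrist views by blue mask hull
for n in ('w1','w3','top0','scene0','t6'):
    d=load(n);h=cv2.cvtColor(d['image'],cv2.COLOR_RGB2HSV).astype(int)
    m=((h[...,0]>98)&(h[...,0]<125)&(h[...,1]>80)).astype(np.uint8); k,l,st_,ce=cv2.connectedComponentsWithStats(m)
    i=1+np.argmax(st_[1:,4]); print(n,st_[i].tolist(),ce[i].round(1))
for n,P in (('w1',[(409,71),(457,70),(457,118),(411,119)]),):
    pass
go([442.5,100.5,200],178)
E
```

```text
clock: 21.5
position: [494.1, -369.4, 231.6]
ee_rot: [-0.695, 0.719, 0.0, -0.0]
contact_force: [0.8, -1.0, -0.4]
gripper_width: 85.2
grasp_force: 0.0
w1 [408, 72, 48, 45, 316] [424.2  84. ]
w3 [405, 47, 46, 48, 497] [425.5  70. ]
top0 [264, 223, 20, 18, 59] [276.9 235. ]
scene0 [349, 177, 21, 16, 118] [358.6 184.2]
t6 [264, 222, 20, 19, 66] [277.1 234.9]
clock 21.50 w 85.2 F [ 0.8 -1.  -0.4] grasp [ 494.1 -369.4  225.6] yaw 178.1 tilt [-0.001  0.   ] turn_z 0.05 shift [-0.4678  0.0679  0.0257]
```

```bash
python3 -m pendant '[[-0.02,0.0057,0,0,0,0,0.0854],[-0.042,0.0057,0,0,0,0,0.0854],[-0.045,0.0057,0,0,0,0,0.0854],[-0.045,0.0057,0,0,0,0,0.0854],[-0.045,0.0057,0,0,0,0,0.0854],[-0.045,0.0057,0,0,0,0,0.0854],[-0.045,0.0057,0,0,0,0,0.0854],[-0.045,0.0057,0,0,0,0,0.0854],[-0.045,0.0057,0,0,0,0,0.0854],[-0.045,0.0057,0,0,0,0,0.0854],[-0.03,0.0057,0,0,0,0,0.0854],[-0.016,0.005,0,0,0,0,0.0854]]' >/dev/null
python3 -m pendant '[[0,0,0,0,0,0,0.0854],[0,0,0,0,0,0,0.0854],[0,0,0,0,0,0,0.0854]]' >/dev/null
python3 - <<'E'
from h import *
go([442.5,100.5,35],178); d=snap('wrist','w9'); print(ray(load('w1'),434,95,60),proj(d,[442.5,100.5,60]),proj(d,[442,17.4,72]))
cv2.imwrite('pics/c9.png',d['image'][:,:,::-1])
E
```

```text
clock 23.00 w 85.2 F [-0.8  0.2 -0.5] grasp [443.5  99.9 225.8] yaw 177.9 tilt [-0. -0.] turn_z -0.08 shift [-0.0006  0.0009  0.1908]
[445.76604655 105.48607424  60.        ] (np.float64(321.36192067836356), np.float64(185.56356990351114)) (np.float64(318.77064839468045), np.float64(99.2123677804988))
```

View pics/c9.png

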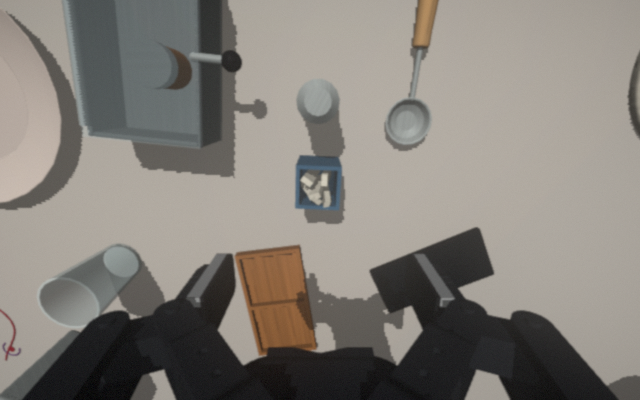

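Pot rim centre at (318.5,189), square with the tool; shaker cap at (318,101).

Run:
```python
from h import *
d=load('w9'); p=ray(d,318.5,189.5,60); print(p,ray(d,318,101,74)); go([p[0],p[1],38],178)
```

```text
[445.56393634 104.55541219  60.        ] [442.73349506  18.90183739  74.        ]
clock 23.05 w 85.4 F [-0.2 -0.1  0.4] grasp [443.5  99.8 225.8] yaw 177.9 tilt [-0. -0.] turn_z -0.11 shift [-0.0049 -0.0019  0.1878]
```

```bash
python3 -m pendant '[[-0.004,-0.0015,0.04,0,0,0,0.0854],[0,0,0.045,0,0,0,0.0854],[0,0,0.045,0,0,0,0.0854],[0,0,0.04,0,0,0,0.0854],[0,0,0.018,0,0,0,0.0854],[0,0,0,0,0,0,0.03],[0,0,0,0,0,0,0],[0,0,0,0,0,0,0],[0,0,0,0,0,0,0],[0,0,0,0,0,0,0]]'
python3 -m pendant '[[0,0,-0.01,0,0,0,0],[0,0,-0.03,0,0,0,0],[0,0,-0.04,0,0,0,0],[0,0,-0.04,0,0,0,0],[0,0,0,0,0,-4,0],[0,0,0,0,0,-4,0],[0,0,0,0,0,0,0]]'
python3 - <<'E'
from h import *
a=np.radians(6); 
for y in (-39.5,39.5): print(y,(507.5-y*np.sin(a)).round(1),(278.3+y*np.cos(a)).round(1))
y=39.5
go([507.5-y*np.sin(a),278.3+y*np.cos(a),44],186)
E
```

```text
clock: 24.05
position: [446.2, 105.0, 45.5]
ee_rot: [-0.694, 0.72, -0.001, 0.002]
contact_force: [0.3, -1.1, 5.4]
gripper_width: 45.6
grasp_force: 61.3
clock: 24.75
position: [444.6, 104.4, 164.8]
ee_rot: [0.743, -0.67, -0.0, -0.001]
contact_force: [-0.3, -0.2, -1.2]
gripper_width: 45.5
grasp_force: 61.1
-39.5 511.6 239.0
39.5 503.4 317.6
clock 24.75 w 45.5 F [-0.3 -0.2 -1.2] grasp [444.6 104.4 158.8] yaw -174.1 tilt [0.001 0.001] turn_z -0.08 shift [-0.2057 -0.0806  0.115 ]
```

```bash
python3 -m pendant '[[-0.018,-0.01,0,0,0,0,0],[-0.03,-0.012,0,0,0,0,0],[-0.034,-0.014,0,0,0,0,0],[-0.034,-0.014,0,0,0,0,0],[-0.034,-0.014,0,0,0,0,0],[-0.03,-0.01,0,0,0,0,0],[-0.018,-0.006,0,0,0,0,0],[-0.0077,0,0,0,0,0,0],[0,0,0.03,0,0,0,0],[0,0,0.04,0,0,0,0],[0,0,0,0,0,0,0],[0,0,0,0,0,0,0]]'
python3 -c "
from h import *
go([503,317,44],186)"
```

```text
clock: 25.95
position: [503.3, 317.1, 94.0]
ee_rot: [0.743, -0.67, 0.0, 0.001]
contact_force: [0.9, -0.2, -1.0]
gripper_width: 45.8
grasp_force: 61.1
clock 25.95 w 45.8 F [ 0.9 -0.2 -1. ] grasp [503.3 317.1  88. ] yaw -174.1 tilt [-0.001 -0.002] turn_z -0.06 shift [-0.      0.0003  0.044 ]
```

```bash
python3 -m pendant '[[0,0,0.02,0,0,0,0],[0,0,0.015,0,0,0,0],[0,0,0.007,0,0,0,0],[0,0,0.002,0,0,0,0],[0,0,0.001,0,0,0,0],[0,0,0,0,0,0,0]]'
```

```text
clock: 26.55
position: [503.9, 317.9, 50.1]
ee_rot: [0.743, -0.669, 0.0, -0.001]
contact_force: [-0.2, -0.8, -1.0]
gripper_width: 45.8
grasp_force: 61.2
```

```bash
python3 -m pendant '[[0,0,0.001,0,0,0,0],[0,0,0,0,0,0,0]]'
python3 -m pendant '[[0,0,0,0,0,0,0.06],[0,0,0,0,0,0,0.07],[0,0,0,0,0,0,0.0854],[0,0,0,0,0,0,0.0854],[0,0,-0.04,0,0,0,0.0854],[0,0,-0.045,0,0,0,0.0854],[0,0,-0.045,0,0,0,0.0854],[0,0,0,0,0,0,0.0854]]'
python3 -c "
from h import *
go([442.5,18.5,36],186)"
```

```text
clock: 26.75
position: [504.0, 317.9, 49.5]
ee_rot: [0.743, -0.669, 0.0, -0.001]
contact_force: [-0.8, -0.5, 5.7]
gripper_width: 45.9
grasp_force: 62.0
clock: 27.55
position: [506.6, 320.0, 185.5]
ee_rot: [0.743, -0.669, 0.001, -0.007]
contact_force: [0.6, 0.8, -0.0]
gripper_width: 85.2
grasp_force: 0.0
clock 27.55 w 85.2 F [ 0.6  0.8 -0. ] grasp [506.6 320.  179.5] yaw -174.0 tilt [0.012 0.009] turn_z 0.02 shift [0.2943 0.0971 0.1399]
```

```bash
python3 -m pendant '[[0.025,0.009,0,0,0,0,0.0854],[0.044,0.014,0,0,0,0,0.0854],[0.044,0.014,0,0,0,0,0.0854],[0.044,0.014,0,0,0,0,0.0854],[0.044,0.014,0,0,0,0,0.0854],[0.044,0.014,0,0,0,0,0.0854],[0.03,0.009,0,0,0,0,0.0854],[0.0163,0.0044,0,0,0,0,0.0854],[0,0,0,0,0,0,0.0854],[0,0,0,0,0,0,0.0854],[0,0,0,0,0,0,0.0854]]' >/dev/null
python3 -c "
from h import *
go([442.5,18.3,42],186)"
```

```text
clock 28.65 w 85.6 F [ 0.1 -0.9  0.1] grasp [441.9  18.8 171.9] yaw -174.0 tilt [0. 0.] turn_z -0.02 shift [ 0.0006 -0.0005  0.1299]
```

```bash
python3 -m pendant '[[0,0,0.035,0,0,0,0.0854],[0,0,0.04,0,0,0,0.0854],[0,0,0.035,0,0,0,0.0854],[0,0,0.02,0,0,0,0.0854],[0,0,0,0,0,0,0.03],[0,0,0,0,0,0,0],[0,0,0,0,0,0,0],[0,0,0,0,0,0,0],[0,0,0,0,0,0,0]]'
python3 -m pendant '[[0,0,-0.01,0,0,0,0],[0,0,-0.03,0,0,0,0],[0,0,-0.04,0,0,0,0],[0,0,-0.04,0,0,0,0],[0,0,0,0,0,0,0],[0,0,0,0,0,0,0]]'
python3 -c "
from h import *
go([511.3,238,46],186)"
```

```text
clock: 29.55
position: [442.7, 18.8, 49.6]
ee_rot: [0.743, -0.669, 0.001, -0.002]
contact_force: [-1.1, 2.0, 6.1]
gripper_width: 37.6
grasp_force: 60.8
clock: 30.15
position: [441.5, 18.2, 169.3]
ee_rot: [0.743, -0.67, 0.0, -0.002]
contact_force: [0.8, -0.9, -1.5]
gripper_width: 37.8
grasp_force: 60.8
clock 30.15 w 37.8 F [ 0.8 -0.9 -1.5] grasp [441.5  18.2 163.3] yaw -174.1 tilt [0.003 0.002] turn_z -0.10 shift [-0.2111 -0.092   0.1179]
```

```bash
python3 -m pendant '[[-0.018,-0.01,0,0,0,0,0],[-0.03,-0.013,0,0,0,0,0],[-0.034,-0.015,0,0,0,0,0],[-0.034,-0.015,0,0,0,0,0],[-0.034,-0.015,0,0,0,0,0],[-0.03,-0.012,0,0,0,0,0],[-0.018,-0.008,0,0,0,0,0],[-0.013,-0.004,0,0,0,0,0],[0,0,0.03,0,0,0,0],[0,0,0.04,0,0,0,0],[0,0,0,0,0,0,0],[0,0,0,0,0,0,0]]'
python3 -c "
from h import *
go([511.3,238,47.5],186)"
```

```text
clock: 31.35
position: [510.9, 236.7, 97.4]
ee_rot: [0.743, -0.669, 0.0, 0.002]
contact_force: [0.6, 0.3, -0.6]
gripper_width: 37.5
grasp_force: 61.0
clock 31.35 w 37.5 F [ 0.6  0.3 -0.6] grasp [510.9 236.7  91.4] yaw -174.1 tilt [-0.002 -0.002] turn_z -0.06 shift [-0.0013 -0.0006  0.0439]
```

```bash
python3 -m pendant '[[-0.001,0,0.02,0,0,0,0],[0,0,0.015,0,0,0,0],[0,0,0.006,0,0,0,0],[0,0,0.002,0,0,0,0],[0,0,0.001,0,0,0,0],[0,0,0,0,0,0,0]]'
python3 -m pendant '[[0,0,0.001,0,0,0,0],[0,0,0,0,0,0,0]]'
```

```text
clock: 31.95
position: [511.8, 238.9, 55.0]
ee_rot: [0.743, -0.669, 0.0, -0.001]
contact_force: [-0.4, -0.3, -1.4]
gripper_width: 37.6
grasp_force: 61.0
clock: 32.15
position: [511.7, 238.9, 53.7]
ee_rot: [0.743, -0.669, 0.0, -0.001]
contact_force: [-0.4, 0.1, 1.1]
gripper_width: 37.4
grasp_force: 61.3
```

```bash
python3 -m pendant '[[0,0,0,0,0,0,0.06],[0,0,0,0,0,0,0.07],[0,0,0,0,0,0,0.0854],[0,0,0,0,0,0,0.0854],[0,0,-0.04,0,0,0,0.0854],[0,0,-0.05,0,0,0,0.0854],[0,0,-0.05,0,0,0,0.0854],[0,0,-0.03,0,0,0,0],[0,0,0,0,0,-8.55,0],[0,0,0,0,0,-8.55,0],[0,0,0,0,0,-8.55,0],[0,0,0,0,0,-8.55,0]]' >/dev/null
python3 -m pendant '[[0,0,0,0,0,-8.55,0],[0,0,0,0,0,-8.55,0],[0,0,0,0,0,-8.55,0],[0,0,0,0,0,-8.55,0],[0,0,0,0,0,-8.55,0],[0,0,0,0,0,0,0],[0,0,0,0,0,0,0]]' >/dev/null
python3 -c "
from h import *
go([458.4,-10.6,194],263);st()"
```

```text
clock 34.05 w -0.3 F [-0.4  0.2  0.4] grasp [511.1 238.5 216.9] yaw -97.3 tilt [-0. -0.] turn_z -0.29 shift [-0.022   0.2536  0.0229]
{'clock': 34.05, 'position': [511.125, 238.48, 222.909], 'ee_rot': [0.998, -0.064, -0.0, 0.0], 'joints': [0.724, 0.308, -0.195, -0.0, -1.068, 0.72], 'contact_force': [-0.392, 0.169, 0.417], 'gripper_width': -0.258, 'grasp_force': 0.0}
[[0.992, -0.127, -0.0], [-0.127, -0.992, -0.0], [-0.0, 0.0, -1.0]]
```

Good. Move to in front of the box, then tilt 45° and check.

```bash
python3 -m pendant '[[-0.0027,0.02,0,0,0,0,0],[-0.0027,0.037,0,0,0,0,0],[-0.0027,0.04,0,0,0,0,0],[-0.0027,0.04,0,0,0,0,0],[-0.0027,0.04,0,0,0,0,0],[-0.0027,0.04,0,0,0,0,0],[-0.0027,0.024,0,0,0,0,0],[-0.0031,0.0126,0,0,0,0,0],[0,0,0,0,0,0,0]]' >/dev/null
python3 -m pendant '[[0,0,0,0,7.5,0,0],[0,0,0,0,7.5,0,0],[0,0,0,0,7.5,0,0],[0,0,0,0,7.5,0,0],[0,0,0,0,7.5,0,0],[0,0,0,0,7.5,0,0],[0,0,0,0,0,0,0],[0,0,0,0,0,0,0]]'
cat >> h.py <<'E'
def rel(ball=(518,-17.9,63.5),a=17,o=28):
    s=arm.read_state(); M=R.from_quat(s['ee_rot']).as_matrix(); p=np.array(s['position'])
    print('clock %.2f tcp %s zt %s xt %s'%(s['clock'],p.round(1),M[:,2].round(3),M[:,0].round(3)),'ball in tool',(M.T@(np.array(ball)-p)).round(1))
E
python3 -c "
from h import *
rel()"
```

```text
clock: 35.75
position: [478.6, -36.5, 251.6]
ee_rot: [0.955, -0.075, 0.284, 0.043]
contact_force: [0.9, 0.6, -0.1]
gripper_width: -0.2
grasp_force: 0.0
clock 35.75 tcp [478.6 -36.5 251.6] zt [ 0.537 -0.124 -0.835] xt [ 0.827 -0.12   0.55 ] ball in tool [-73.  -32.2 175.9]
```

```bash
python3 -m pendant '[[0,0,0,0,0,0,0],[0,0,0,0,0,0,0]]' >/dev/null; python3 -c "
from h import *
st();rel()"
```

```text
{'clock': 35.95, 'position': [479.092, -35.416, 251.69], 'ee_rot': [0.955, -0.074, 0.285, 0.042], 'joints': [0.219, -0.084, -0.99, 1.089, -0.271, 0.19], 'contact_force': [0.936, -0.23, -0.038], 'gripper_width': -0.314, 'grasp_force': 0.0}
[[0.827, -0.165, 0.537], [-0.117, -0.985, -0.123], [0.55, 0.039, -0.834]]
clock 35.95 tcp [479.1 -35.4 251.7] zt [ 0.537 -0.123 -0.834] xt [ 0.827 -0.117  0.55 ] ball in tool [-73.4 -31.  175.8]
```

```bash
cat >> h.py <<'E'
def goto(off,tau=28,ball=(518,-17.9,63.5),yawbox=-7):
    """off=(box-x, box-y, z) of TCP rel ball, tau tilt deg; prints rotvec in tool deg then shift in target frame m"""
    s=arm.read_state(); M=R.from_quat(s['ee_rot']).as_matrix(); p=np.array(s['position']); a=np.radians(yawbox);t=np.radians(tau)
    X=np.array([np.cos(a),np.sin(a),0]);Y=np.array([-X[1],X[0],0]);Z=np.array([0,0,1.])
    z=np.sin(t)*X-np.cos(t)*Z;x=np.cos(t)*X+np.sin(t)*Z;y=np.cross(z,x);D=np.c_[x,y,z]
    T=np.array(ball)+off[0]*X+off[1]*Y+off[2]*Z
    q=p-np.array(ball)
    print('clock %.2f F %s j %s rel(box) %s'%(s['clock'],np.round(s['contact_force'],1),np.round(s['joints'],2),np.round([q@X,q@Y,q[2]],1)),'rot',np.degrees(R.from_matrix(M.T@D).as_rotvec()).round(1),'shift',(D.T@(T-p)/1000).round(4))
E
python3 -c "
from h import *
goto((-50,0,120))"
```

```text
clock 35.95 F [ 0.9 -0.2 -0. ] j [ 0.22 -0.08 -0.99  1.09 -0.27  0.19] rel(box) [-36.5 -22.1 188.2] rot [ 3.2 -5.3 -1. ] shift [-0.0439 -0.0221  0.0539]
```

```bash
python3 -m pendant '[[0,0,0,1.6,-2.6,-0.5,0],[0,0,0,1.6,-2.7,-0.5,0],[-0.015,-0.0073,0.018,0,0,0,0],[-0.015,-0.0073,0.018,0,0,0,0],[-0.014,-0.0073,0.018,0,0,0,0],[0,0,0,0,0,0,0],[0,0,0,0,0,0,0]]' >/dev/null; python3 -c "
from h import *
goto((-50,0,120))
goto((-50,0,0))"
```

```text
clock 36.65 F [ 0.2 -0.1  0.7] j [ 0.14 -0.01 -1.04  1.27 -0.17  0.07] rel(box) [-40.2 -10.3 142.2] rot [ 1.7 -1.5 -0.5] shift [-0.0191 -0.0103  0.015 ]
clock 36.65 F [ 0.2 -0.1  0.7] j [ 0.14 -0.01 -1.04  1.27 -0.17  0.07] rel(box) [-40.2 -10.3 142.2] rot [ 1.7 -1.5 -0.5] shift [-0.0754 -0.0103  0.121 ]
```

The arm cannot tilt forward enough this close. Better: pinch again near the fingertips and tilt the tool back along with the lid, so the ball hardly turns between the pads. First back to vertical above the ball.

```bash
python3 -m pendant '[[0,0,-0.01,0,-4,0,0],[0,0,-0.02,0,-7,0,0.03],[0,0,-0.01,0,-7,0,0.05],[0,0,0,0,-7,0,0.05],[0,0,0,0,0,0,0.05],[0,0,0,0,0,0,0.05]]' >/dev/null; python3 -c "
from h import *
goto((0,0,100),0)"
```

```text
clock 37.25 F [-0.3  0.1 -0.4] j [ 0.34  0.03 -0.68  0.39 -0.62  0.77] rel(box) [-22.9 -34.6 175.3] rot [  4.6 -19.5  -2.9] shift [ 0.0229 -0.0346  0.0753]
```

```bash
python3 -m pendant '[[0,0,0,1.5,-6.5,-1,0.05],[0,0,0,1.5,-6.5,-1,0.05],[0,0,0,1.5,-6.5,-1,0.05],[0,0,0,0,0,0,0.05],[0,0,0,0,0,0,0.05]]' >/dev/null; python3 -c "
from h import *
goto((0,0,100),0)"
```

```text
clock 37.75 F [-0.3 -0.3 -0.6] j [ 0.23  0.18 -0.34  0.   -1.06  1.22] rel(box) [-24.4 -37.  173.7] rot [ 0.3  0.2 -0.1] shift [ 0.0244 -0.037   0.0737]
```

```bash
python3 -m pendant '[[0.012,-0.018,0,0,0,0,0.05],[0.012,-0.019,0.03,0,0,0,0.05],[0,0,0.044,0,0,0,0.05],[0,0,0,0,0,0,0.05],[0,0,0,0,0,0,0.05],[0,0,0,0,0,0,0.05]]' >/dev/null
python3 - <<'E'
from h import *
goto((0,0,12),0)
# rows for co-rotating arc, tool x=+boxx; d=TCP->ball along zt
r,d,n=138,12,20; th=np.linspace(.022,1.80,n+1); ph=.52*(th-th[0])
ball=r*np.c_[-np.cos(th),np.sin(th)]; z=np.c_[-np.sin(ph),-np.cos(ph)]; x=np.c_[np.cos(ph),-np.sin(ph)]
tcp=ball-d*z; dp=np.diff(tcp,axis=0)
print('dphi deg',np.degrees(ph[1]-ph[0]))
print([[round(float(dp[i]@x[i])/1000,4),round(float(dp[i]@z[i])/1000,4)] for i in range(n)])
E
```

```text
clock 38.35 F [ 0.5  0.2 -0.1] j [ 0.28  0.29 -0.38  0.   -0.9   1.17] rel(box) [  1.3   1.2 102.9] rot [ 0.1 -0.1  0. ] shift [-0.0013  0.0012  0.0909]
dphi deg 2.64866929533077
[[0.0014, -0.0122], [0.0019, -0.0122], [0.0024, -0.0121], [0.0029, -0.012], [0.0034, -0.0119], [0.0039, -0.0118], [0.0044, -0.0116], [0.0049, -0.0114], [0.0054, -0.0112], [0.0059, -0.011], [0.0064, -0.0108], [0.0068, -0.0105], [0.0073, -0.0103], [0.0077, -0.01], [0.0081, -0.0096], [0.0085, -0.0093], [0.0089, -0.009], [0.0093, -0.0086], [0.0096, -0.0082], [0.01, -0.0078]]
```

```bash
python3 -m pendant '[[-0.001,0.001,0.03,0,0,0,0.05],[0,0,0.03,0,0,0,0.05],[0,0,0.03,0,0,0,0.05],[0,0,0,0,0,0,0],[0,0,0,0,0,0,0],[0,0,0,0,0,0,0],[0,0,0,0,0,0,0],[0,0,0,0,0,0,0]]'
python3 -m pendant '[[0.0014,0,-0.0122,0,-2.65,0,0],[0.0019,0,-0.0122,0,-2.65,0,0],[0.0024,0,-0.0121,0,-2.65,0,0],[0.0029,0,-0.012,0,-2.65,0,0],[0.0034,0,-0.0119,0,-2.65,0,0],[0.0039,0,-0.0118,0,-2.65,0,0],[0,0,0,0,0,0,0]]'
python3 -c "
from h import *
rel()"
```

```text
clock: 39.15
position: [518.7, -17.5, 76.3]
ee_rot: [0.998, -0.061, 0.001, 0.001]
contact_force: [-0.7, 4.4, 7.0]
gripper_width: 14.0
grasp_force: 58.8
clock: 39.85
position: [544.1, -20.9, 144.0]
ee_rot: [0.989, -0.061, -0.136, -0.008]
contact_force: [7.8, -1.8, -11.6]
gripper_width: 14.3
grasp_force: 58.5
clock 39.85 tcp [544.1 -20.9 144. ] zt [-0.269  0.032 -0.963] xt [ 0.955 -0.119 -0.271] ball in tool [-3.5  0.1 84.6]
```

```bash
python3 -m pendant '[[0.001,0,0.0012,0,0,0,0],[0,0,0,0,0,0,0]]'
python3 -m pendant '[[0.0044,0,-0.0116,0,-2.65,0,0],[0.0049,0,-0.0114,0,-2.65,0,0],[0,0,0,0,0,0,0]]'
```

```text
clock: 40.05
position: [540.4, -20.5, 141.4]
ee_rot: [0.988, -0.061, -0.14, -0.008]
contact_force: [8.0, 4.6, -7.3]
gripper_width: 13.8
grasp_force: 58.6
clock: 40.35
position: [557.0, -22.7, 161.7]
ee_rot: [0.981, -0.06, -0.186, -0.01]
contact_force: [-2.2, 2.9, 1.7]
gripper_width: 14.3
grasp_force: 58.9
```

```bash
python3 -m pendant '[[0.0054,0,-0.0112,0,-2.65,0,0],[0.0059,0,-0.011,0,-2.65,0,0],[0,0,0,0,0,0,0]]'
```

```text
clock: 40.65
position: [574.6, -25.1, 177.4]
ee_rot: [0.971, -0.06, -0.233, -0.012]
contact_force: [-4.7, 2.5, 2.8]
gripper_width: 13.6
grasp_force: 59.8
```

```bash
python3 -m pendant '[[0.0059,0,-0.011,0,-2.65,0,0],[0.0068,0,-0.0105,0,-2.65,0,0],[0,0,0,0,0,0,0]]'
```

```text
clock: 40.95
position: [597.1, -28.2, 189.2]
ee_rot: [0.959, -0.06, -0.275, -0.015]
contact_force: [-3.3, -2.5, 0.6]
gripper_width: 14.0
grasp_force: 59.1
```

```bash
python3 -m pendant '[[0.0073,0,-0.0103,0,-2.65,0,0],[0.0077,0,-0.01,0,-2.65,0,0],[0,0,0,0,0,0,0]]'
```

```text
clock: 41.25
position: [620.5, -31.4, 198.3]
ee_rot: [0.946, -0.059, -0.32, -0.017]
contact_force: [-0.1, -2.6, 2.1]
gripper_width: 14.2
grasp_force: 60.1
```

```bash
python3 -m pendant '[[0.0081,0,-0.0096,0,-2.65,0,0],[0.0085,0,-0.0093,0,-2.65,0,0],[0,0,0,0,0,0,0]]'
python3 -m pendant '[[0.0089,0,-0.009,0,-2.65,0,0],[0.0093,0,-0.0086,0,-2.65,0,0],[0,0,0,0,0,0,0]]'
```

```text
clock: 41.55
position: [644.4, -34.7, 203.2]
ee_rot: [0.929, -0.058, -0.364, -0.02]
contact_force: [-2.0, -3.7, 2.0]
gripper_width: 14.4
grasp_force: 60.9
clock: 41.85
position: [671.4, -37.7, 197.0]
ee_rot: [0.913, -0.059, -0.404, -0.024]
contact_force: [0.4, -18.6, -22.3]
gripper_width: 4.1
grasp_force: 64.1
```

```bash
python3 -m pendant '[[0.0096,0,-0.0076,0,0,0,0],[0.0085,0,-0.0085,0,0,0,0],[0,0,0,0,0,0,0]]'
python3 - <<'E'
from h import *
d=snap('scene','s10'); rel(); c=d['image'][100:280,200:420]; cv2.imwrite('pics/c10.png',cv2.resize(c,None,fx=3.3,fy=3.3,interpolation=cv2.INTER_CUBIC)[:,:,::-1])
E
```

```text
clock: 42.15
position: [694.4, -39.4, 199.8]
ee_rot: [0.913, -0.057, -0.404, -0.024]
contact_force: [0.1, 0.0, -0.6]
gripper_width: 0.1
grasp_force: 0.0
clock 42.20 tcp [694.  -39.3 200.4] zt [-0.735  0.089 -0.672] xt [ 0.667 -0.085 -0.741] ball in tool [-17.8  -0.  223.3]
```

View pics/c10.png

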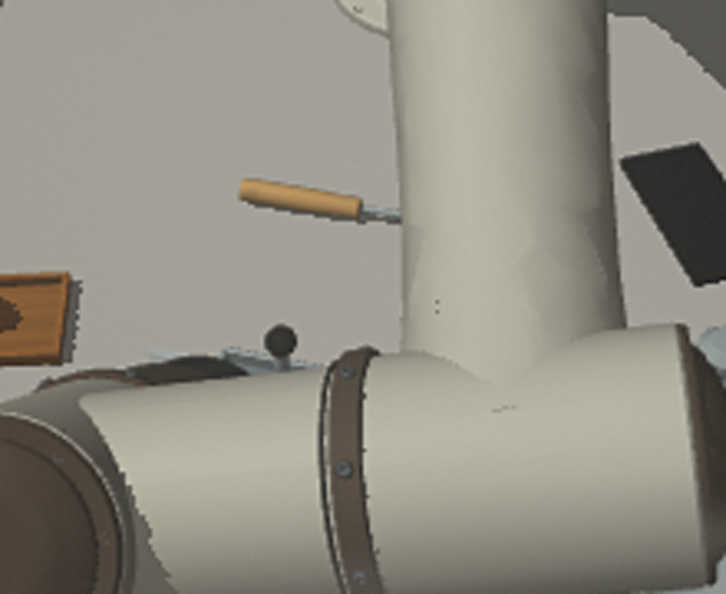

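Run:
```python
from h import *
d=load('s10'); a=np.radians(-7); X=np.array([np.cos(a),np.sin(a),0]); C=np.array([518,-17.9,0])+138*X
for th in (0,.2,.4,.8,1.2,1.4,1.5,1.6,1.7,1.8,1.9,2.0): print(th,np.round(proj(d,C-138*np.cos(th+.022)*X+[0,0,60+138*np.sin(th+.022)]),1))
d=snap('scene','s11');h=cv2.cvtColor(d['image'],cv2.COLOR_RGB2HSV)
m=(h[195:215,275:300,2]<70).astype(np.uint8);print(cv2.connectedComponentsWithStats(m)[2:])
```

```text
0 [304.8 201.2]
0.2 [304.2 194.1]
0.4 [303.  188.7]
0.8 [298.7 184.7]
1.2 [292.  191.3]
1.4 [288. 199.]
1.5 [286.  203.9]
1.6 [283.9 209.5]
1.7 [281.7 215.6]
1.8 [279.7 222.3]
1.9 [277.7 229.4]
2.0 [275.7 236.8]
(array([[  0,   0,  25,  20, 433],
       [  6,   4,   9,  10,  65],
       [ 24,  18,   1,   2,   2]], dtype=int32), array([[12.26789838,  9.66281755],
       [ 9.84615385,  8.13846154],
       [24.        , 18.5       ]]))
```

Run:
```python
from h import *
for n in ('s10','s11'):
    d=load(n) if n=='s10' else None
    if d is None: continue
    h=cv2.cvtColor(d['image'],cv2.COLOR_RGB2HSV); m=(h[195:215,275:300,2]<70).astype(np.uint8);print(cv2.connectedComponentsWithStats(m)[3][:2])
s=arm.read_state();print(s['clock'],s['contact_force'],s['joint_vel'])
```

```text
[[12.24074074  9.64583333]
 [ 9.84615385  8.13846154]]
42.25 [-0.42073226 -0.33188642 -0.21361896] [ 0.00260245 -0.01153623  0.00099315  0.00082367 -0.01284864  0.00017611]
```

The ball at (285,203) is exactly stationary across two frames at about 1.5–1.55 rad: the lid is leaning on the fingers past its balance. I'll withdraw the fingers backward and watch it.

```bash
python3 -m pendant '[[0.002,0,-0.004,0,0,0,0]]' >/dev/null
python3 - <<'E'
from h import *
d=snap('scene','s12');h=cv2.cvtColor(d['image'],cv2.COLOR_RGB2HSV); m=(h[190:225,270:300,2]<70).astype(np.uint8);n,l,s,c=cv2.connectedComponentsWithStats(m);print(s[1:,4],c[1:]+[270,190])
E
```

```text
[65 10 14] [[284.84615385 203.13846154]
 [271.4        212.3       ]
 [297.71428571 217.5       ]]
```

```bash
python3 -m pendant '[[0.004,0,-0.008,0,0,0,0]]' | grep force
python3 - <<'E'
from h import *
d=snap('scene','s13');h=cv2.cvtColor(d['image'],cv2.COLOR_RGB2HSV); m=(h[185:235,270:300,2]<70).astype(np.uint8);n,l,s,c=cv2.connectedComponentsWithStats(m);print(s[1:,4],c[1:]+[270,185])
E
```

```text
contact_force: [0.3, 0.2, 0.1]
grasp_force: 0.0
[65 11  7 10] [[284.84615385 203.13846154]
 [295.90909091 218.09090909]
 [271.         216.42857143]
 [294.         229.5       ]]
```

```bash
python3 -m pendant '[[0,0,-0.03,0,0,0,0],[0,0,-0.04,0,0,0,0],[0,0,-0.04,0,0,0,0],[0,0,-0.02,0,8,0,0],[0,0,0,0,8,0,0],[0,0,0,0,8,0,0],[0,0,0,0,8,0,0],[0,0,0,0,8,0,0],[0,0,0,0,7.6,0,0],[0,0,0,0,0,0,0],[0,0,0,0,0,0,0]]' >/dev/null
python3 - <<'E'
from h import *
goto((70,0,200),0)
d=snap('scene','s14');h=cv2.cvtColor(d['image'],cv2.COLOR_RGB2HSV); m=(h[185:235,270:300,2]<70).astype(np.uint8);n,l,s,c=cv2.connectedComponentsWithStats(m);print(s[1:,4],c[1:]+[270,185])
E
```

```text
clock 43.65 F [ 0.4 -0.2 -0.1] j [ 0.15  0.64  0.49 -0.   -1.44  1.3 ] rel(box) [246.8  -0.3 213.4] rot [ 0.   1.2 -0.2] shift [-0.1768 -0.0003  0.0134]
[903] [[281.7021041  205.06533776]]
```

```bash
python3 -m pendant '[[-0.03,0,0,0,0.6,0,0],[-0.045,0,0,0,0.6,0,0],[-0.045,0,0,0,0,0,0],[-0.04,0,0,0,0,0,0],[-0.015,0,0,0,0,0,0],[0,0,0,0,0,0,0],[0,0,0,0,0,0,0]]' >/dev/null
python3 - <<'E'
from h import *
goto((75,0,146),0)
for cam in ('scene','top'):
    d=snap(cam,'x_'+cam);h=cv2.cvtColor(d['image'],cv2.COLOR_RGB2HSV).astype(int)
    a=np.radians(-7); X=np.array([np.cos(a),np.sin(a),0]); C=np.array([518,-17.9,0])+138*X
    for th in (0,1.5,2.0):
        u,v=np.round(proj(d,C-138*np.cos(th+.022)*X+[0,0,60+138*np.sin(th+.022)])).astype(int); print(cam,th,u,v); print(h[v-8:v+9:2,u-8:u+9:2,2])
E
```

```text
clock 44.40 F [-0.3  0.   0.5] j [ 0.23  0.32 -0.04  0.   -1.21  1.21] rel(box) [ 74.5   0.9 213.2] rot [ 0.  -0.1 -0.3] shift [0.0005 0.0009 0.0672]
scene 0 305 201
[[164 164 164 164 164 164 164 164 165]
 [165 165 165 165 164 164 164 164 164]
 [165 165 165 164 165 165 165 164 164]
 [165 165 165 164 166 165 165 165 165]
 [166 165 165 164 165 165 165 165 166]
 [165 164 164 165 165 165 165 165 164]
 [164 164 164 166 165 164 165 164 166]
 [165 165 165 164 164 166 165 164 165]
 [166 164 166 164 165 164 165 164 165]]
scene 1.5 286 204
[[165 165 166 166 166 165 165 165 164]
 [165 164 171 110 131 170 166 165 165]
 [166 172  57  49  47  52 169 165 165]
 [165  93  51  54  50  44 163 165 166]
 [166  87  48  53  49  44 161 164 165]
 [164 169  52  47  47  51 167 164 165]
 [141 165 152  69  72 165 168 166 165]
 [ 92  91  93 105  75 137 160 147 147]
 [121 122 113 102  77  91  90  91  94]]
scene 2.0 276 237
[[ 94  95  95  96  94  94  93  91 134]
 [ 94  94  95  95  95  94  94 135 141]
 [ 94  94  93  94  93  94  94 137 140]
 [ 95  94  94  94  93  94  91 140 140]
 [ 94  94  94  94  96  95 133 139 138]
[... 397 characters left out ...]
165 163]
 [165 165 165 165 163 164 164 164 162]
 [164 165 164 165 163 164 165 164 166]
 [166 165 164 165 166 165 166 164 164]]
top 1.5 329 128
[[50 48 48 52 49 50 49 51 53]
 [48 52 50 50 51 51 49 52 51]
 [49 52 51 50 48 51 51 49 54]
 [49 50 51 50 52 52 51 52 53]
 [38 40 40 43 45 61 61 64 62]
 [31 29 49 43 37 40 37 35 32]
 [29 30 31 32 28 30 29 28 27]
 [29 28 31 28 28 29 29 30 30]
 [30 30 30 25 32 30 30 31 28]]
top 2.0 332 100
[[53 50 52 52 54 52 53 57 55]
 [41 43 47 48 50 50 47 43 49]
 [61 51 48 50 51 52 55 59 65]
 [66 64 63 61 63 62 63 62 63]
 [57 60 63 64 64 64 64 60 54]
 [63 36 38 38 41 42 55 57 80]
 [52 58 69 84 82 78 71 61 49]
 [50 52 51 51 48 49 48 48 52]
 [51 48 54 51 48 51 50 50 51]]
```

The lid still stands balanced near 1.5 rad. Lower on the front side and push the ball on over.

```bash
python3 -m pendant '[[0,0,0.03,0,0,0,0],[0,0,0.037,0,0,0,0],[0,0,0,0,0,0,0],[0.01,0,0,0,0,0,0],[0.01,0,0,0,0,0,0],[0.01,0,0,0,0,0,0],[0.01,0,0,0,0,0,0],[0.01,0,0,0,0,0,0],[0.01,0,0,0,0,0,0],[0.01,0,0,0,0,0,0],[0,0,0,0,0,0,0]]'
python3 -m pendant '[[0,0,-0.04,0,0,0,0],[-0.04,0,-0.02,0,0,0,0.0854],[-0.045,0,0,0,0,0,0.0854],[-0.045,0,0,0,0,0,0.0854],[0,0,0,0,0,0,0.0854],[0,0,0,0,0,0,0.0854]]' >/dev/null
python3 - <<'E'
from h import *
goto((70,0,200),0)
d=snap('scene','s15');h=cv2.cvtColor(d['image'],cv2.COLOR_RGB2HSV).astype(int)
a=np.radians(-7); X=np.array([np.cos(a),np.sin(a),0]); C=np.array([518,-17.9,0])+138*X
for th in (1.5,2.0):
        u,v=np.round(proj(d,C-138*np.cos(th+.022)*X+[0,0,60+138*np.sin(th+.022)])).astype(int); print(th,u,v); print(h[v-8:v+9:2,u-8:u+9:2,2])
cv2.imwrite('pics/c15.png',d['image'][:,:,::-1])
E
```

```text
clock: 45.6
position: [660.8, -35.4, 208.8]
ee_rot: [0.998, -0.063, 0.0, 0.0]
contact_force: [-0.2, -0.1, 0.4]
gripper_width: 0.1
grasp_force: 0.0
clock 46.20 F [-0.4  0.6  0.7] j [ 0.27  0.21 -0.2   0.   -1.15  1.17] rel(box) [ 12.    0.6 206.7] rot [ 0.  -0.1 -0.2] shift [0.058  0.0006 0.0067]
1.5 286 204
[[162 163 162 162 162 163 162 163 163]
 [161 162 162 163 163 162 163 163 163]
 [163 162 162 162 162 162 162 162 160]
 [162 161 163 162 163 162 162 162 162]
 [161 163 162 162 162 162 162 163 163]
 [160 165 164 163 162 163 162 162 163]
 [138 160 145 145 150 160 164 164 163]
 [ 92  91  91  93  96 135 158 146 143]
 [ 94  95  95  92  93  89  89  90  90]]
2.0 276 237
[[ 80  81  81  83  82  81  80  76 136]
 [ 79  82  65  62  83  82  80 139 146]
 [ 82  52  48  46  47  77  79 142 146]
 [ 83  49  52  48  46  43  77 143 141]
 [116  47  47  49  45  40 136 140 140]
 [118  48  46  45  45  55 154 146 142]
 [ 82  81  66  54  65  78 159 161 159]
 [ 78  80  80  80  79 123 123 124 132]
 [127 121 113  97  73 125 123 122 123]]
```

Ball now found at the 2.0 rad position: the lid is open. Now locating the jar.

Run:
```python
from h import *
print(ray(load('s5'),240+299.5/5-.4,145+426/5-.4,55)); print(ray(load('scene0'),130+374.5/2.2-.3,140+203/2.2-.3,55))
d=snap('wrist','w16'); print(proj(d,[601,-18,55]))
h=cv2.cvtColor(d['image'],cv2.COLOR_RGB2HSV).astype(int)
m=((h[...,0]<20)&(h[...,1]>60)&(h[...,2]>50)).astype(np.uint8);n,l,s,c=cv2.connectedComponentsWithStats(m)
for i in range(1,n):
    if s[i,4]>40: print(s[i],c[i])
cv2.imwrite('pics/c16.png',d['image'][:,:,::-1])
```

```text
[594.54269208 -19.62202437  55.        ]
[600.31076032 -17.89839854  55.        ]
(np.float64(310.76144948706656), np.float64(113.55917582655628))
[453   0  29   6 101] [466.79207921   2.03960396]
[ 481  118  159  100 6750] [542.25985185 168.55807407]
[  34  169  140   82 3675] [116.26503401 202.06204082]
[344 288  59  13 720] [372.80833333 294.22638889]
```

View pics/c16.png

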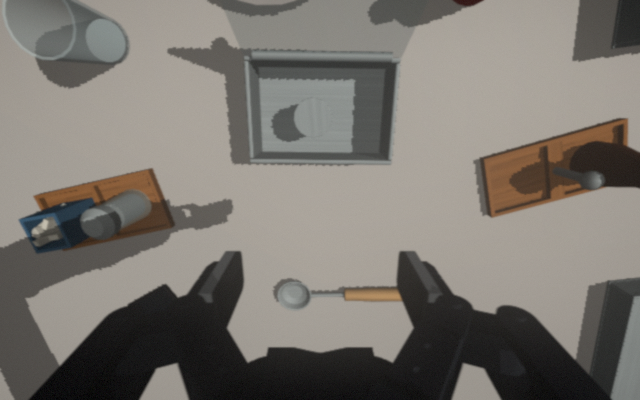

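Jar cap at (313,117), standing in the box; both sets of the placed things look upright (pot, shaker left; mill right). I'll turn the tool half round so the camera stays clear of the open lid.

```bash
python3 -m pendant '[[0,0,0,0,0,8.58,0.065],[0,0,0,0,0,8.58,0.065],[0,0,0,0,0,8.58,0.065],[0,0,0,0,0,8.58,0.065],[0,0,0,0,0,8.58,0.065],[0,0,0,0,0,8.58,0.065],[0,0,0,0,0,8.58,0.065],[0,0,0,0,0,8.58,0.065],[0,0,0,0,0,8.58,0.065],[0,0,0,0,0,8.58,0.065],[0,0,0,0,0,8.58,0.065]]' >/dev/null
python3 -m pendant '[[0,0,0,0,0,8.58,0.065],[0,0,0,0,0,8.58,0.065],[0,0,0,0,0,8.58,0.065],[0,0,0,0,0,8.58,0.065],[0,0,0,0,0,8.58,0.065],[0,0,0,0,0,8.58,0.065],[0,0,0,0,0,8.58,0.065],[0,0,0,0,0,8.58,0.065],[0,0,0,0,0,8.58,0.065],[0,0,0,0,0,8.58,0.065],[0,0,0,0,0,0,0.065],[0,0,0,0,0,0,0.065]]' >/dev/null
python3 - <<'E'
from h import *
d=load('w16'); p=ray(d,313,117,55); print(p,[ray(d,*q,60).round(0)[:2].tolist() for q in [(247,53),(397,53),(391,163),(248,163)]])
go([p[0],p[1],33],83)
E
```

```text
[597.1253982  -19.93159107  55.        ] [[667.0, 38.0], [648.0, -112.0], [537.0, -100.0], [557.0, 59.0]]
clock 48.60 w 64.8 F [-0.4  0.1  1. ] grasp [531.6 -18.8 262.9] yaw 82.7 tilt [-0.    -0.001] turn_z -0.28 shift [-0.0653  0.0071  0.2298]
```

```bash
python3 -m pendant '[[-0.02,0.0025,0,0,0,-0.3,0.065],[-0.025,0.0025,0,0,0,0,0.065],[-0.02,0.0025,0,0,0,0,0.065],[0,0,0.03,0,0,0,0.065],[0,0,0.04,0,0,0,0.065],[0,0,0.04,0,0,0,0.065],[0,0,0.02,0,0,0,0.065],[0,0,0,0,0,0,0.065],[0,0,0,0,0,0,0.065]]'
python3 -c "
from h import *
go([597,-19.3,33],83)"
```

```text
clock: 49.5
position: [597.0, -19.7, 139.7]
ee_rot: [0.061, 0.998, -0.001, 0.0]
contact_force: [0.1, -0.2, 0.5]
gripper_width: 65.1
grasp_force: 0.0
clock 49.50 w 65.1 F [ 0.1 -0.2  0.5] grasp [597.1 -19.7 133.7] yaw 83.0 tilt [ 0.001 -0.001] turn_z -0.04 shift [0.0002 0.0005 0.1007]
```

```bash
python3 -m pendant '[[0,0,0.03,0,0,0,0.065],[0,0,0.03,0,0,0,0.065],[0,0,0.02,0,0,0,0.065],[0,0,0.015,0,0,0,0.065],[0,0,0.005,0,0,0,0.065],[0,0,0,0,0,0,0.065]]'
python3 -m pendant '[[0,0,0,0,0,0,0.03],[0,0,0,0,0,0,0],[0,0,0,0,0,0,0],[0,0,0,0,0,0,0],[0,0,0,0,0,0,0],[0,0,-0.005,0,0,0,0],[0,0,0,0,0,0,0]]'
```

```text
clock: 50.1
position: [597.1, -19.6, 40.2]
ee_rot: [0.062, 0.998, -0.0, 0.001]
contact_force: [-0.0, -0.3, 0.5]
gripper_width: 64.8
grasp_force: 0.0
clock: 50.8
position: [596.3, -19.7, 44.9]
ee_rot: [0.062, 0.998, -0.0, 0.0]
contact_force: [-0.5, 0.0, -0.8]
gripper_width: 40.4
grasp_force: 60.4
```

```bash
python3 -m pendant '[[0,0,-0.02,0,0,0,0],[0,0,-0.035,0,0,0,0],[0,0,-0.035,0,0,0,0],[0,0,-0.035,0,0,0,0],[0,0,-0.02,0,0,0,0],[0.02,-0.01,0,0,0,0,0],[0.03,-0.02,0,0,0,0,0],[0.03,-0.03,0,0,0,0,0],[0.02,-0.03,0,0,0,0,0],[0,-0.03,0,0,0,0,0],[0,-0.02,0,0,0,0,0]]' >/dev/null
python3 -m pendant '[[0,0,0,0,0,-8.1,0],[0,0,0,0,0,-8.1,0],[0,0,0,0,0,-8.1,0],[0,0,0,0,0,-8.1,0],[0,0,0,0,0,-8.1,0],[0,0,0,0,0,-8.1,0],[0,0,0,0,0,-8.1,0],[0,0,0,0,0,-8.1,0],[0,0,0,0,0,-8.1,0],[0,0,0,0,0,-8.1,0],[0,0,0,0,0,-8.1,0],[0,0,0,0,0,-8.1,0]]' >/dev/null
python3 -m pendant '[[0,0,0,0,0,-8.1,0],[0,0,0,0,0,0,0],[0,0,0,0,0,0,0]]'
python3 -c "
from h import *
go([480.3,-277.5,33],189)"
```

```text
clock: 53.4
position: [479.2, -146.1, 189.1]
ee_rot: [0.755, -0.656, 0.0, 0.0]
contact_force: [0.1, 0.5, -1.2]
gripper_width: 40.5
grasp_force: 60.7
clock 53.40 w 40.5 F [ 0.1  0.5 -1.2] grasp [ 479.2 -146.1  183.1] yaw -172.0 tilt [-0.001 -0.001] turn_z -1.02 shift [0.1299 0.0194 0.1502]
```

```bash
python3 -m pendant '[[0,0,0,0,0,-1,0],[0.018,0.003,0,0,0,0,0],[0.03,0.004,0,0,0,0,0],[0.032,0.005,0,0,0,0,0],[0.03,0.004,0,0,0,0,0],[0.0195,0.0034,0,0,0,0,0],[0,0,0.03,0,0,0,0],[0,0,0.03,0,0,0,0],[0,0,0.02,0,0,0,0],[0,0,0,0,0,0,0],[0,0,0,0,0,0,0]]'
python3 -c "
from h import *
go([480.3,-277.5,33],189)"
```

```text
clock: 54.5
position: [481.3, -277.3, 109.8]
ee_rot: [0.761, -0.648, 0.0, 0.001]
contact_force: [0.0, 1.3, -0.7]
gripper_width: 40.8
grasp_force: 60.7
clock 54.50 w 40.8 F [ 0.   1.3 -0.7] grasp [ 481.3 -277.3  103.8] yaw -170.8 tilt [-0.    -0.001] turn_z 0.17 shift [-0.      0.001   0.0708]
```

```bash
python3 -m pendant '[[0,0.001,0.025,0,0,0,0],[0,0,0.025,0,0,0,0],[0,0,0.013,0,0,0,0],[0,0,0.004,0,0,0,0],[0,0,0,0,0,0,0],[0,0,0,0,0,0,0]]'
```

```text
clock: 55.1
position: [481.0, -277.6, 43.8]
ee_rot: [0.761, -0.648, 0.002, -0.0]
contact_force: [-0.6, 0.2, -1.1]
gripper_width: 40.5
grasp_force: 60.7
```

```bash
python3 -m pendant '[[0,0,0.002,0,0,0,0],[0,0,0,0,0,0,0]]'
```

```text
clock: 55.3
position: [480.3, -277.4, 41.1]
ee_rot: [0.761, -0.648, 0.001, 0.0]
contact_force: [0.2, 1.2, -0.4]
gripper_width: 40.5
grasp_force: 60.7
```

```bash
python3 -m pendant '[[0,0,0.001,0,0,0,0],[0,0,0,0,0,0,0]]' | sed -n '2p;4p'; python3 -m pendant '[[0,0,0.001,0,0,0,0],[0,0,0,0,0,0,0]]'| sed -n '2p;4p'
```

```text
position: [480.3, -277.5, 40.1]
contact_force: [-0.8, -0.3, 3.3]
position: [480.3, -277.6, 40.0]
contact_force: [-2.3, 0.3, 9.4]
```

Seated. Release, rise and move clear, then check numerically.

```bash
python3 -m pendant '[[0,0,-0.001,0,0,0,0.05],[0,0,0,0,0,0,0.06],[0,0,0,0,0,0,0.07],[0,0,0,0,0,0,0.07],[0,0,-0.03,0,0,0,0.07],[0,0,-0.045,0,0,0,0.07],[0,0,-0.05,0,0,0,0.07],[0,0,-0.05,0,0,0,0.07],[-0.04,0.04,0,0,0,0,0.07],[-0.04,0.04,0,0,0,0,0.07],[-0.04,0.04,0,0,0,0,0.07],[0,0,0,0,0,0,0.07]]'
python3 - <<'E'
from h import *
d=snap('scene','s20');d2=snap('top','t20');h=cv2.cvtColor(d['image'],cv2.COLOR_RGB2HSV).astype(int)
# lid ball at 2.0
v,u=237,276; m=(h[v-10:v+11,u-10:u+11,2]<70); print('ball px',m.sum())
# difference from start image around caddies, both views
for a,b,P in (('scene0',d,[(494.5,-369.2),(480.3,-277.5),(504,318),(511.7,239)]),('top0',d2,[(494.5,-369.2),(480.3,-277.5),(504,318),(511.7,239)])):
    D=(cv2.absdiff(load(a)['image'],b['image']).max(2)>35).astype(np.uint8)
    D=cv2.morphologyEx(D,cv2.MORPH_OPEN,np.ones((3,3)))
    for p,hh in zip(P,(120,50,60,80)):
        lo=np.array(proj(b,[*p,4]));hi=np.array(proj(b,[*p,4+hh])); c=(lo+hi)/2
        x0,y0=(c-28).astype(int).clip(0); w=D[y0:y0+56,x0:x0+56]; n,l,s,ce=cv2.connectedComponentsWithStats(w)
        print(a,p,'base',lo.round(),'top',hi.round(),[(s[i,:4]+[x0,y0,0,0]).tolist()+[int(s[i,4])] for i in range(1,n) if s[i,4]>60])
st()
E
```

```text
clock: 56.9
position: [351.8, -187.1, 213.3]
ee_rot: [0.762, -0.648, -0.002, 0.001]
contact_force: [0.7, 0.0, -0.5]
gripper_width: 70.0
grasp_force: 0.0
ball px 106
scene0 (494.5, -369.2) base [165. 198.] top [151. 162.] [[142, 158, 28, 29, 514], [153, 188, 29, 18, 430]]
scene0 (480.3, -277.5) base [203. 197.] top [199. 183.] [[190, 183, 30, 20, 346], [172, 188, 10, 17, 117]]
scene0 (504, 318) base [448. 226.] top [454. 209.] [[434, 201, 32, 33, 833], [423, 214, 10, 18, 118], [467, 218, 9, 16, 91]]
scene0 (511.7, 239) base [414. 225.] top [421. 203.] [[434, 201, 11, 33, 250], [405, 209, 28, 23, 451]]
top0 (494.5, -369.2) base [464. 208.] top [482. 201.] [[478, 194, 14, 19, 198], [445, 197, 34, 24, 535]]
top0 (480.3, -277.5) base [427. 214.] top [433. 212.] [[445, 200, 12, 21, 100], [412, 204, 32, 22, 479], [403, 231, 21, 10, 157]]
top0 (504, 318) base [189. 210.] top [181. 208.] [[204, 197, 9, 21, 126], [172, 199, 31, 24, 577], [165, 207, 6, 17, 88]]
top0 (511.7, 239) base [221. 207.] top [212. 203.] [[204, 196, 23, 22, 329], [188, 199, 15, 23, 269]]
{'clock': 57.0, 'position': [357.757, -188.948, 214.934], 'ee_rot': [0.762, -0.648, 0.001, -0.0], 'joints': [-0.079, 0.04, -0.559, 0.001, -0.971, 0.24], 'contact_force': [0.093, 0.572, 0.297], 'gripper_width': 70.103, 'grasp_force': 0.0}
[[0.161, -0.987, 0.002], [-0.987, -0.161, -0.001], [0.002, -0.002, -1.0]]
```

```bash
python3 -m pendant '[[0,0,0,0,0,0,0.07],[0,0,0,0,0,0,0.07],[0,0,0,0,0,0,0.07]]' >/dev/null; python3 -c "
from bench import arm
print(arm.job_done())"
```

```text
the job is handed in; nothing more can be done
None
```

The job is handed in at about 57 s: mill and jar are in the knob caddy, shaker and pot in the plain caddy, and the lid is open at its stop; the lid fell shut three times before it stayed open, and I checked the final placing by contact heights and image measurements, not by eye.

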